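# Load the boring machine's sled

### The arm

A 6-joint arm with a two-finger parallel gripper is mounted at the origin on the work surface. World frame = base frame: x ahead of the robot, y to its left, z up, the work surface at z = 0. Lengths are in m, angles in rad, forces in N, time in s.
With the tool pointing down it reaches from about 0.275 to 0.875 m from the base axis. Payload 12.5 kg.
Tool frame: the origin (TCP) lies midway between the tips of the shut fingers; the grasp point (between the pads) lies 19 mm behind it; z points along the fingers, y is the direction in which the jaws open and shut (so a half turn about z gives the same grasp; the last joint's range is limited). The gripper opens to 85 mm and grips with 20 to 120 N. Pads are 22 mm wide; open, the fingers measure 114 mm over their backs; the gripper's body (76 mm by 85 mm) begins 54 mm behind the grasp point. The pads swing forward as they close: fully open they stand 13 mm farther back than shut.
Start: joints at [1.241, 0.351, 1.652, -0, 1.139, -0.085], TCP at [0.133, 0.534, 0.231] pointing down, gripper open.
Joint ranges: [-2.75, 2.75], [-0.79, 2.1], [0.01, 2.65], [-1.57, 4.71], [0.07, 3.14], [-2.87, 2.87]. Speed limits (rad/s): [2.22, 2.22, 2.79, 3.14, 3.14, 3.14].

### API

Orientations are given as a unit quaternion [w, x, y, z].
In Python, from bench import observe, get_image, sign_off, boxes_of gives the robot as it stands. The module is installed in compiled form; this text tells all that it offers.
- The arm moves only by the tool drive_tool, never from a script. Its argument "steps" is a list that holds one entry, the list of rows, each a list of 7 numbers: the turn, a rotation vector about the tool's x, y, z in degrees, then the shift along the tool's x, y, z in mm, then the closure, from -1 (fully open) to 1 (shut), so that 0 is half open. A call has 1 to 12 rows; each row shifts and turns the pose as measured when the row begins, along the tool's axes as they then stand; what a row does not reach is not made up. A row lasts 1/12 s, in which the tool goes at most 41.7 mm and 7.16 degrees, less where a joint would pass 70% of its speed; a pose out of reach is approached as far as the arm can. A call with a gripper value outside its range is refused whole. The fingers move at their own pace and stop on an object; "squeeze" is the grip in N (left out, the last holds). Time passes only in rows, so rows that do not move let the fingers close. It gives the time, the measured TCP pose, the force and the opening at its end, in the units of the state.
- observe(): the state, without advancing time (a new reading comes with each control period).
- get_image(name): name is "scene" or "side" or "wrist"; returns a dict with "img" (480x640x3 uint8, blue, green, red), "K" (3x3 intrinsics, pixels), "D" ([k1, k2, p1, p2, k3] as OpenCV has them; the pictures are not rectified), "R" (3x3) and "t" (3): a world point X has camera coordinates R X + t. Camera axes: x right, y down, z forward; pixel columns grow to the right and rows downward; lengths in m; the calibration is good to about 2 mm. A picture is of the moment at which its call begins. There is no depth.
- sign_off(): hands the job in, once; it reports no verdict.
Trained networks look in a picture, given as the dict that the camera call returned (one of the last four; its "shot" number tells which), for a name from the list of things; names that differ only in an ending like _2 or _b are one class to them, and where a whole thing is asked for, a point or a joint stands for the part that bears it (a point fixed in the world has none). Each returns a list of dicts, best first, with "score" (0 to 1); they miss things now and then, are a little off and sometimes report something else, mostly with a low value. They report only what shows in the picture. A call takes as long as a camera call. They do not tell look-alikes from the thing itself.
- boxes_of(target, picture): "xy" ([column, row] in pixels, amid what is visible of it).
The state is a dict: "t": time; "joints": joint angles; "qvel": joint speeds; "effort": joint torques, N m; "eef_pos": TCP position; "orientation": TCP orientation; "force": force on the tool from outside, world axes, zero at the start; "moment": the same for the moment, N m; "width": finger opening in m.
Only numpy, scipy, OpenCV 4.12 (cv2) and the standard library are available. Lean on these libraries where they do the work, as an engineer would, in place of code of your own. Each camera call takes 0.05 s, during which the arm holds its last target. There are 200 camera calls.

### The job

Pull the boring machine's sled by its post all the way out to its loading stop, return the scrap strip lying on it to the stock crate, and pick every rail with a stub tenon on both ends out of the crate and lay it flat in a bay of its own, down between the ribs. Then push the loaded sled fully home under the drills. The plain offcuts stay in the crate, and leave the other things on the bench alone.

Things in the scene. Friction and masses are not known exactly. Their poses are not given: they have to be found in the camera images.
- rail0: Light-wood rail with stub tenons: square body 80 long, 36 x 36, and on each end a centred square stub tenon 18 x 18, 20 long, so 120 mm overall; about 85 g. Origin at its centre, x along its length; any of its four sides may be up. At the start it lies level in the crate. Three or four such rails are present; None if absent.
- rail1: A rail like rail0; None if absent.
- rail2: A rail like rail0; None if absent.
- rail3: A rail like rail0; None if absent.
- block0: Plain square offcut without tenons, 120 x 36 x 36 mm, same wood; stays in the crate. Origin at its centre, x along its length.
- block1: Plain square offcut without tenons, 90 x 36 x 36 mm, same wood; stays in the crate. Origin at its centre, x along its length.
- block2: Rebated moulding offcut, 110 x 44 x 28 mm (one side stepped down to half height), no tenons; stays in the crate. Origin at its centre, x along its length.
- strip: Flat scrap strip, 120 x 40 x 20 mm, same wood, 65 g. At the start it lies flat on top of the sled's ribs, roughly crosswise, bridging two or three bays. Origin at its centre, x along its length, z is its 20 mm thickness.
- crate: Open shallow wooden stock crate fixed to the bench, inside 300 (its x) x 330 (its y) mm, walls 8 thick, 60 high, floor 6 thick; along each of the two walls at its +-y sides a batten 25 wide and 10 high lies on the floor, which keeps pieces clear of those walls. Origin at the centre of its underside. It holds rails and offcuts lying side by side in two rows (about 30 mm of air between pieces), with at least one free place. Crate and machine swap sides between starts.
- machine: Green four-spindle boring machine fixed to the bench. Origin on the bench under the sled's deck centre when the sled is fully out; its x points from the operator (robot) side to the drills, its y along the row of bays. Its head is a beam 55 mm wide in x, centred at x = 150 mm, from 160 to 210 mm above the bench, with drill points down to 104 mm, on posts at y = +-155 mm; its motor is behind. The head blocks the bays from above when the sled is home.
- sled (a joint): Slide of the sled along the machine's x, in m: 0 = home, hard stop under the drills; 0.13 = fully out towards the robot, hard stop at the loading end. It starts in between. About 3 N of friction; it stays where it is left.
- bay0 (a point): Bay of the sled (bay0 to bay3 in a row along the machine's +y, 68 mm apart): a level pocket 46 wide, 136 long (its x), between wooden ribs and end lips 8 mm high (ribs between bays 22 wide). The point lies 18 mm above the bay's floor, where the centre of a rail lying in it belongs; moves with the sled. The floor is 47 mm above the bench.
- bay1 (a point): The next bay of the sled along +y, like bay0.
- bay2 (a point): The next bay of the sled along +y, like bay0.
- bay3 (a point): The next bay of the sled along +y, like bay0.
- handle (a point): The sled's handle: a dark upright square wooden post, 26 x 26 mm and 52 tall, standing on a tongue of the deck at the middle of the sled's robot-side end, 120 mm from the deck's centre. The point is on its axis, 18 mm below its top, 81 mm above the bench. Its sides are along the sled's x and y. Moves with the sled.
- glue: Bystander to leave alone: white glue bottle, 60 wide, 170 tall mm. Origin at its underside.
- mallet: Bystander to leave alone: wooden mallet, 280 long mm. Origin at its underside.
- tape: Bystander to leave alone: tape measure, 70 x 35 x 65 mm. Origin at its underside.
- square: Bystander to leave alone: try square, blade 220 long mm. Origin at its underside.
Mind the look-alikes: they are no part of the job. Leave any yellow look-alike of the rail0 alone. Leave any white look-alike of the rail1 alone.

How it is judged:
On the way, in this order (a step that is already met when the one before it is completed fails the run):
1. the sled is pulled out to its loading stop (value of joint sled above 0.124 m), for 0.2 s.
2. the strip lies in the crate and every rail lies flat in a bay of its own, released (((horizontal distance between rail0 and bay0 below 0.014 m and z of rail0 in the frame of bay0 between -0.004 and 0.004 m and angle between the x axis of rail0 and the x axis of bay0, either way round below 0.17 rad) or (horizontal distance between rail0 and bay1 below 0.014 m and z of rail0 in the frame of bay1 between -0.004 and 0.004 m and angle between the x axis of rail0 and the x axis of bay1, either way round below 0.17 rad) or (horizontal distance between rail0 and bay2 below 0.014 m and z of rail0 in the frame of bay2 between -0.004 and 0.004 m and angle between the x axis of rail0 and the x axis of bay2, either way round below 0.17 rad) or (horizontal distance between rail0 and bay3 below 0.014 m and z of rail0 in the frame of bay3 between -0.004 and 0.004 m and angle between the x axis of rail0 and the x axis of bay3, either way round below 0.17 rad)) and linear speed of each of rail0, rail1, rail2, rail3, strip below 0.03 m/s and contact force between each of rail0, rail1, rail2, rail3, strip and the fingers below 0.2 N and ((horizontal distance between rail1 and bay0 below 0.014 m and z of rail1 in the frame of bay0 between -0.004 and 0.004 m and angle between the x axis of rail1 and the x axis of bay0, either way round below 0.17 rad) or (horizontal distance between rail1 and bay1 below 0.014 m and z of rail1 in the frame of bay1 between -0.004 and 0.004 m and angle between the x axis of rail1 and the x axis of bay1, either way round below 0.17 rad) or (horizontal distance between rail1 and bay2 below 0.014 m and z of rail1 in the frame of bay2 between -0.004 and 0.004 m and angle between the x axis of rail1 and the x axis of bay2, either way round below 0.17 rad) or (horizontal distance between rail1 and bay3 below 0.014 m and z of rail1 in the frame of bay3 between -0.004 and 0.004 m and angle between the x axis of rail1 and the x axis of bay3, either way round below 0.17 rad)) and ((horizontal distance between rail2 and bay0 below 0.014 m and z of rail2 in the frame of bay0 between -0.004 and 0.004 m and angle between the x axis of rail2 and the x axis of bay0, either way round below 0.17 rad) or (horizontal distance between rail2 and bay1 below 0.014 m and z of rail2 in the frame of bay1 between -0.004 and 0.004 m and angle between the x axis of rail2 and the x axis of bay1, either way round below 0.17 rad) or (horizontal distance between rail2 and bay2 below 0.014 m and z of rail2 in the frame of bay2 between -0.004 and 0.004 m and angle between the x axis of rail2 and the x axis of bay2, either way round below 0.17 rad) or (horizontal distance between rail2 and bay3 below 0.014 m and z of rail2 in the frame of bay3 between -0.004 and 0.004 m and angle between the x axis of rail2 and the x axis of bay3, either way round below 0.17 rad)) and ((horizontal distance between rail3 and bay0 below 0.014 m and z of rail3 in the frame of bay0 between -0.004 and 0.004 m and angle between the x axis of rail3 and the x axis of bay0, either way round below 0.17 rad) or (horizontal distance between rail3 and bay1 below 0.014 m and z of rail3 in the frame of bay1 between -0.004 and 0.004 m and angle between the x axis of rail3 and the x axis of bay1, either way round below 0.17 rad) or (horizontal distance between rail3 and bay2 below 0.014 m and z of rail3 in the frame of bay2 between -0.004 and 0.004 m and angle between the x axis of rail3 and the x axis of bay2, either way round below 0.17 rad) or (horizontal distance between rail3 and bay3 below 0.014 m and z of rail3 in the frame of bay3 between -0.004 and 0.004 m and angle between the x axis of rail3 and the x axis of bay3, either way round below 0.17 rad)) and x of strip in the frame of crate between -0.15 and 0.15 m and y of strip in the frame of crate between -0.165 and 0.165 m and height (world z) of strip below 0.07 m), for 0.2 s.
At the end, for the whole second after the job is handed in: The sled is home (within 6 mm of its stop); every rail present lies flat in its own bay (centre within 14 mm sideways and 4 mm in height of the bay's point, along it within 0.17 rad), at rest and released; the strip and the plain offcuts lie inside the crate's walls, below 70 mm (all of step 2 and value of joint sled below 0.006 m and x of block0 in the frame of crate between -0.15 and 0.15 m and y of block0 in the frame of crate between -0.165 and 0.165 m and height (world z) of each of block0, block1, block2 below 0.07 m and x of block1 in the frame of crate between -0.15 and 0.15 m and y of block1 in the frame of crate between -0.165 and 0.165 m and x of block2 in the frame of crate between -0.15 and 0.15 m and y of block2 in the frame of crate between -0.165 and 0.165 m); the robot touches nothing.
It fails at once if a bystander on the bench (glue bottle, mallet, tape, square) is moved more than 40 mm (distance of any of glue, mallet, tape, square from where it was at the start of the episode above 0.04 m).
Of rail0, rail1, rail2, rail3 only 3 to 4 are there at a start; the rules pass over those that are not, and their reading is None.
At some moment in a run one of rail0, rail1, rail2, rail3 may be knocked a few centimetres aside while the robot is not near it.
Once in a run the grip may slacken for a moment while it holds something.
It also fails if it takes over 210 s, if anything falls off the work surface, if the arm or the gripper's body presses on something with over 40 N, if the wrist force passes 120 N, or if a joint passes its speed limit or range.

## Working session

There is one attempt and no reset: what is moved stays moved. The work goes in short steps, Python scripts to look and compute and a tool call to move; the robot and the scene stay as the last step left them, time stands still between calls to the robot, and variables do not carry over. Pictures are saved under pics/ and viewed, about 12 in all and at most 16, crops included, and the job is handed in when it is done.

Besides the shell and the picture viewer there is one more tool, called after ">>>" in YAML: its name, and indented under it one key for each argument. drive_tool: Moves the arm, as the interface text tells. Its arguments: {"type":"object","properties":{"steps":{"type":"array"},"squeeze":{"type":"number"}},"required":["steps"]}

```bash
mkdir -p pics
cat > h.py <<'E'
import numpy as np, cv2
from bench import observe, get_image, sign_off, boxes_of
def px2w(p, xy, z):
    u=cv2.undistortPoints(np.array([[xy]],float),p["K"],np.array(p["D"],float))[0,0]
    R=np.array(p["R"]);t=np.array(p["t"]);c=-R.T@t;d=R.T@np.array([u[0],u[1],1])
    return c+d*(z-c[2])/d[2]
def w2px(p,X):
    R=np.array(p["R"]);q,_=cv2.projectPoints(np.array(X,float).reshape(-1,3),cv2.Rodrigues(R)[0],np.array(p["t"],float),np.array(p["K"]),np.array(p["D"],float))
    return q.reshape(-1,2)
def topdown(p,z,x0,x1,y0,y1,s=1000):
    # rectified picture of plane z; columns: y decreasing from y1, rows: x decreasing from x1
    xs=np.arange(x1,x0,-1/s);ys=np.arange(y1,y0,-1/s)
    X=np.stack(np.broadcast_arrays(xs[:,None],ys[None,:],z),-1)
    m=w2px(p,X).reshape(len(xs),len(ys),2).astype(np.float32)
    return cv2.remap(p["img"],m[...,0],m[...,1],cv2.INTER_LINEAR)
E
python3 - <<'E'
from h import *
a=get_image("scene");b=get_image("side")
cv2.imwrite("pics/scene.png",a["img"]);cv2.imwrite("pics/side.png",b["img"])
for n in("scene",a),("side",b):
    p=n[1];R=np.array(p["R"]);print(n[0],(-R.T@np.array(p["t"])).round(3),R[2].round(2))
    for k,z in dict(rail0=.024,block0=.024,block1=.024,block2=.02,strip=.065,crate=.03,machine=.1,handle=.081,sled=.05,glue=.08,mallet=.02,tape=.03,square=.02).items():
        print(k,[(np.round(r["xy"]).astype(int).tolist(),round(r["score"],2),px2w(p,r["xy"],z)[:2].round(3).tolist()) for r in boxes_of(k,p)][:6])
s=observe();print(s)
E
```

```text
scene [ 1.067 -0.704  0.97 ] [-0.39  0.58 -0.71]
rail0 [([344, 193], 0.88, [0.514, 0.298]), ([406, 269], 0.86, [0.829, 0.111]), ([356, 232], 0.65, [0.64, 0.157]), ([355, 240], 0.63, [0.655, 0.126]), ([299, 170], 0.59, [0.319, 0.314]), ([304, 225], 0.22, [0.493, 0.096])]
block0 [([308, 226], 0.82, [0.504, 0.099]), ([367, 215], 0.8, [0.63, 0.247]), ([320, 210], 0.79, [0.493, 0.182]), ([255, 313], 0.68, [0.572, -0.24])]
block1 [([308, 226], 0.82, [0.504, 0.099]), ([367, 215], 0.8, [0.63, 0.247]), ([320, 210], 0.79, [0.493, 0.182]), ([255, 313], 0.68, [0.572, -0.24])]
block2 [([308, 226], 0.82, [0.501, 0.102]), ([367, 215], 0.8, [0.628, 0.251]), ([320, 210], 0.79, [0.491, 0.185]), ([255, 313], 0.68, [0.57, -0.238])]
strip []
crate [([349, 210], 0.7, [0.576, 0.227])]
machine [([283, 315], 0.73, [0.671, -0.245])]
handle [([258, 309], 0.89, [0.6, -0.255])]
sled [([258, 309], 0.73, [0.586, -0.24])]
glue [([355, 152], 0.95, [0.464, 0.449])]
mallet [([175, 378], 0.93, [0.533, -0.477]), ([260, 311], 0.64, [0.579, -0.226]), ([350, 238], 0.16, [0.636, 0.129])]
tape [([327, 146], 0.78, [0.325, 0.4
[... 1479 characters left out ...]
square [([279, 164], 0.68, [0.65, 0.458])]
{'t': 1.4, 'joints': array([ 1.24139343e+00,  3.50681240e-01,  1.65178113e+00, -1.39961500e-06,
        1.13909161e+00, -8.45991724e-02]), 'qvel': array([-0.00116266, -0.00167187,  0.00038075, -0.00135186,  0.00045038,
        0.00157738]), 'effort': array([-4.84025338e-05, -5.06021118e+01, -2.91644025e+01, -1.15858052e-04,
        6.21269337e-04, -1.64613778e-05]), 'eef_pos': array([0.13327557, 0.53360572, 0.23130702]), 'orientation': array([4.59633465e-06, 1.22096161e-01, 9.92518275e-01, 1.87937500e-05]), 'force': array([-0.37509535,  0.64377341,  0.30409773]), 'moment': array([ 0.02802177, -0.04653732, -0.01279648]), 'width': 0.08536842614257668}
```

View pics/scene.png

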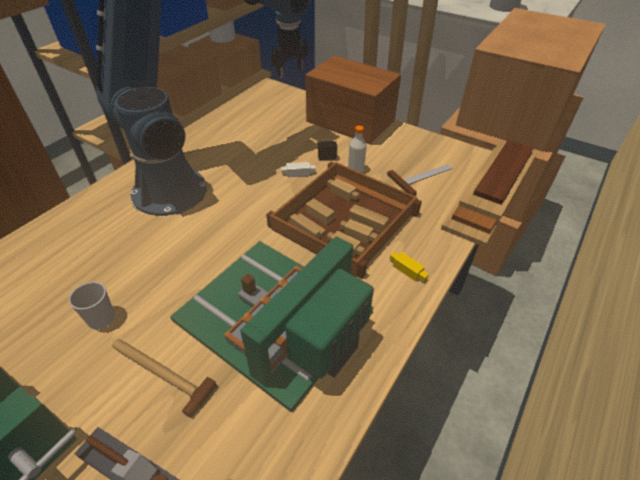

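View pics/side.png

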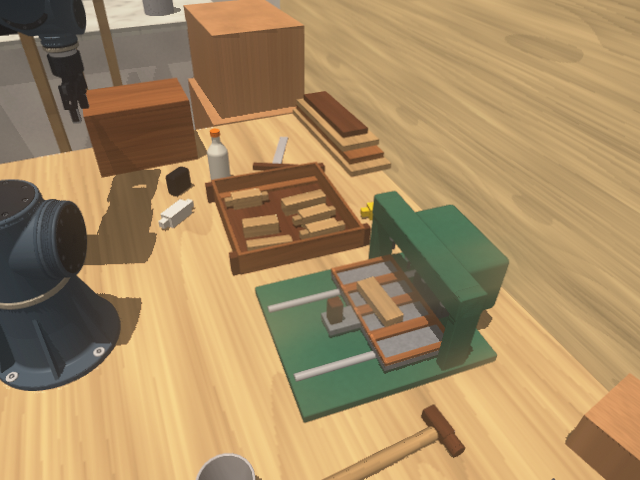

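Run:
```python
from h import *
b=get_image("side")
A=topdown(b,.042,.40,.74,.0,.36,1100);B=topdown(b,.055,.38,.72,-.42,-.06,1100)
def grid(I,x1,y1,s=1100):
    for k in range(20):
        x=round(np.floor(x1*20)/20-.05*k+0,3)
        r=int((x1-x)*s)
        if 0<=r<I.shape[0]: cv2.line(I,(0,r),(6,r),(0,0,255),1);cv2.putText(I,f"{x:.2f}",(8,r+4),0,.35,(0,0,255))
        y=round(np.floor(y1*20)/20-.05*k,3);c=int((y1-y)*s)
        if 0<=c<I.shape[1]: cv2.line(I,(c,0),(c,6),(255,0,0),1);cv2.putText(I,f"{y:.2f}",(c-10,18),0,.35,(255,0,0))
grid(A,.74,.36);grid(B,.72,-.06)
I=np.hstack([A,B]);print(I.shape);cv2.imwrite("pics/td.png",I)
```

```text
(374, 792, 3)
```

View pics/td.png

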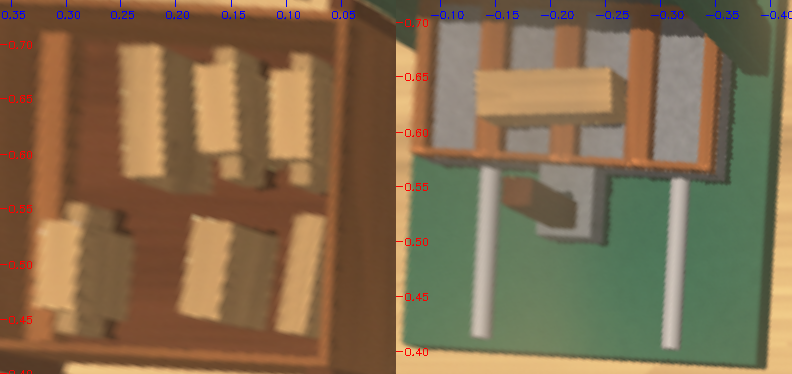

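```bash
cat >> h.py <<'E'
from scipy.spatial.transform import Rotation as Ro
def state():
    s=observe();q=s["orientation"];R=Ro.from_quat([q[1],q[2],q[3],q[0]]).as_matrix()
    psi=np.arctan2(-R[0,1],R[1,1]);return s,R,psi
def go(x,y,z,psi=None):
    s,R,p=state();d=np.array([x,y,z])-s["eef_pos"]
    print("t",round(s["t"],2),"pos",s["eef_pos"].round(4),"psi",round(p,4),"tilt",R[:,2].round(3),"w",round(s["width"],4),"F",s["force"].round(1))
    if psi is None: psi=p
    T=Ro.from_euler("z",psi).as_matrix()@np.diag([-1,1,-1.])
    rv=Ro.from_matrix(R.T@T).as_rotvec(degrees=True)
    print("  rot deg",rv.round(2)," shift mm in turned frame",(1000*T.T@d).round(1)," in present frame",(1000*R.T@d).round(1))
E
python3 - <<'E'
from h import *
go(.47,-.25,.33,-.05)
w=get_image("wrist");s,R,p=state();Rw=np.array(w["R"]);c=-Rw.T@np.array(w["t"])
print("cam in tool",(R.T@(c-s["eef_pos"])).round(3),"axes", (Rw@R).round(2).tolist(),w["K"][0][0])
E
```

```text
t 1.45 pos [0.1333 0.5336 0.2313] psi -0.2449 tilt [-0. -0. -1.] w 0.0857 F [-0.  -0.8 -0.5]
  rot deg [ -0.    -0.   -11.16]  shift mm in turned frame [-375.4 -765.8  -98.7]  in present frame [-516.6 -678.6  -98.7]
cam in tool [ 0.084 -0.001 -0.143] axes [[0.0, 1.0, 0.0], [-0.95, 0.0, -0.32], [-0.32, -0.0, 0.95]] 426.2533000497921
```

>>> drive_tool:
  steps:
    - [[0,0,-5.6,0,0,-40,-1],[0,0,-5.6,0,0,-40,-1],[0,0,0,-17,-37,0,-1],[0,0,0,-17,-37,0,-1],[0,0,0,-17,-37,0,-1],[0,0,0,-17,-37,0,-1],[0,0,0,-17,-37,0,-1],[0,0,0,-17,-37,0,-1],[0,0,0,-17,-37,0,-1],[0,0,0,-17,-37,0,-1],[0,0,0,-17,-37,0,-1],[0,0,0,-17,-37,0,-1]]

```text
t: 2.5
eef_pos: [0.2891, 0.1513, 0.3154]
orientation: [0.003, 0.014, 1.0, 0.002]
force: [0.5, 1.1, -0.0]
width: 0.0857
```

Run:
```python
from h import *
go(.46,-.24,.33,-.05)
```

```text
t 2.5 pos [0.2891 0.1513 0.3154] psi -0.0278 tilt [ 0.006  0.004 -1.   ] w 0.0857 F [ 0.5  1.1 -0. ]
  rot deg [0.27 0.34 1.27]  shift mm in turned frame [-190.2 -382.3  -14.6]  in present frame [-181.8 -386.3  -15.4]
```

>>> drive_tool:
  steps:
    - [[0.3,0.3,1.3,-16,-35,-2,-1],[0,0,0,-17.5,-35,-2,-1],[0,0,0,-17.5,-35,-2,-1],[0,0,0,-17.5,-35,-2,-1],[0,0,0,-17.5,-35,-2,-1],[0,0,0,-17.5,-35,-2,-1],[0,0,0,-17.5,-35,-2,-1],[0,0,0,-17.5,-35,0,-1],[0,0,0,-17.5,-35,0,-1],[0,0,0,-17.5,-35,0,-1],[0,0,0,-17.5,-35,0,-1],[0,0,0,0,0,0,-1]]

```text
t: 3.5
eef_pos: [0.4636, -0.2722, 0.3328]
orientation: [0.005, 0.029, 1.0, -0.001]
force: [1.2, -0.5, -0.3]
width: 0.0857
```

Run:
```python
from h import *
go(.46,-.24,.33,-.05)
w=get_image("wrist");cv2.imwrite("pics/w1.png",w["img"])
import pickle;pickle.dump(w,open("w1.pkl","wb"))
print(boxes_of("handle",w),[px2w(w,r["xy"],.075).round(3) for r in boxes_of("handle",w)])
print(boxes_of("strip",w))
```

```text
t 3.5 pos [ 0.4636 -0.2722  0.3328] psi -0.0587 tilt [ 0.009 -0.003 -1.   ] w 0.0857 F [ 1.2 -0.5 -0.3]
  rot deg [-0.12  0.55 -0.5 ]  shift mm in turned frame [ 5.2 32.   2.8]  in present frame [ 5.5 31.9  2.6]
[{'xy': [372.1, 302.3], 'score': 0.6}] [array([ 0.592, -0.228,  0.075])]
[{'xy': [390.9, 326.2], 'score': 0.96}, {'xy': [373.4, 303.9], 'score': 0.57}]
```

View pics/w1.png

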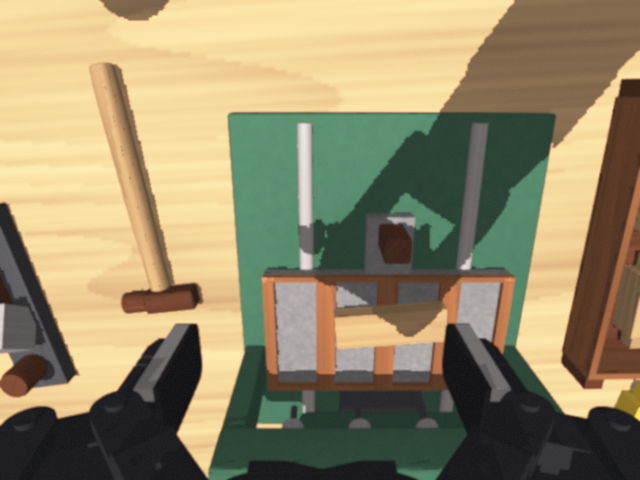

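Run:
```python
from h import *
import pickle;w=pickle.load(open("w1.pkl","rb"))
for n,p,z in [("lipNL",(275,281),.055),("lipNR",(504,281),.055),("farL",(277,382),.055),("farR",(504,382),.055),("rib23 near",(326,290),.055),("rib01 near",(451,290),.055),("rib12 far",(386,372),.055),("gL0",(305,130),.012),("gL1",(307,260),.012),("gR0",(480,130),.012),("gR1",(466,260),.012),("posttop",(397,250),.099),("tongueL",(364,245),.047),("tongueR",(415,245),.047),("stripL",(335,328),.075),("stripR",(446,323),.075)]:
    print(n,px2w(w,p,z).round(4))
c=w["img"][190:420,230:560];cv2.imwrite("pics/w1c.png",cv2.resize(c,None,fx=2.4,fy=2.4,interpolation=cv2.INTER_CUBIC))
```

```text
lipNL [ 0.5711 -0.3308  0.055 ]
lipNR [ 0.5856 -0.0826  0.055 ]
farL [ 0.7028 -0.3411  0.055 ]
farR [ 0.719  -0.0709  0.055 ]
rib23 near [ 0.585  -0.2762  0.055 ]
rib01 near [ 0.593  -0.1399  0.055 ]
rib12 far [ 0.6959 -0.2116  0.055 ]
gL0 [ 0.418 -0.289  0.012]
gL1 [ 0.566  -0.2972  0.012 ]
gR0 [ 0.4284 -0.1038  0.012 ]
gR1 [ 0.5768 -0.1109  0.012 ]
posttop [ 0.5255 -0.2061  0.099 ]
tongueL [ 0.5381 -0.2329  0.047 ]
tongueR [ 0.5412 -0.1784  0.047 ]
stripL [ 0.621  -0.2687  0.075 ]
stripR [ 0.6218 -0.1496  0.075 ]
```

View pics/w1c.png

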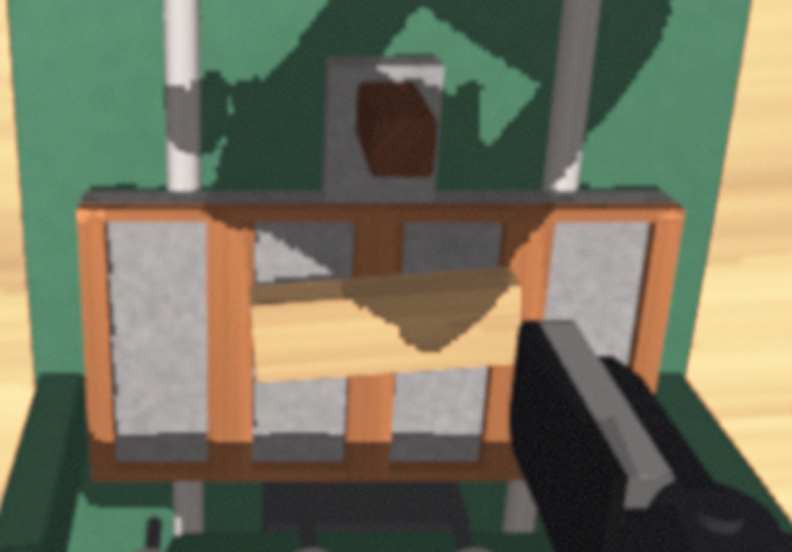

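Run:
```python
from h import *
import pickle;w=pickle.load(open("w1.pkl","rb"))
go(.527,-.206,.062,-.055)
for p in [(337,316),(446,307),(338.5,348),(446,341),(391.7,328)]: print(px2w(w,p,.075).round(4))
```

```text
t 3.7 pos [ 0.4621 -0.2664  0.3338] psi -0.0554 tilt [ 0.01  -0.001 -1.   ] w 0.085 F [ 0.1 -0.5 -0.4]
  rot deg [-0.06  0.56 -0.02]  shift mm in turned frame [-61.5  63.9 271.8]  in present frame [-58.8  64.1 272.3]
[ 0.6065 -0.2658  0.075 ]
[ 0.6024 -0.1504  0.075 ]
[ 0.6463 -0.266   0.075 ]
[ 0.6443 -0.1487  0.075 ]
[ 0.6245 -0.2078  0.075 ]
```

>>> drive_tool:
  steps:
    - [[0,0.56,0,-30,32,35,-1],[0,0,0,-30,32,35,-1],[0,0,0,0,0,35,-1],[0,0,0,0,0,35,-1],[0,0,0,0,0,35,-1],[0,0,0,0,0,35,-1],[0,0,0,0,0,30,-1],[0,0,0,0,0,10,-1],[0,0,0,0,0,0,-1]]

```text
t: 4.45
eef_pos: [0.5149, -0.2074, 0.0995]
orientation: [0.007, 0.022, 1.0, -0.004]
force: [1.0, 0.2, -0.0]
width: 0.0854
```

Run:
```python
from h import *
go(.527,-.206,.062,-.055)
```

```text
t 4.45 pos [ 0.5149 -0.2074  0.0995] psi -0.0435 tilt [ 0.013 -0.008 -1.   ] w 0.0854 F [ 1.   0.2 -0. ]
  rot deg [-0.41  0.78  0.66]  shift mm in turned frame [-12.    2.1  37.5]  in present frame [-11.5   2.2  37.7]
```

>>> drive_tool:
  steps:
    - [[-0.4,0.8,0.7,-7,1,20,-1],[0,0,0,-5,1,15,-1],[0,0,0,0,0,3,-1],[0,0,0,0,0,0,1],[0,0,0,0,0,0,1],[0,0,0,0,0,0,1],[0,0,0,0,0,0,1],[0,0,0,0,0,0,1],[0,0,0,0,0,0,1]]
  squeeze: 60

```text
t: 5.2
eef_pos: [0.5313, -0.2046, 0.0711]
orientation: [0.006, 0.027, 1.0, -0.002]
force: [2.4, 0.3, -11.6]
width: 0.025
```

Run:
```python
from h import *
go(.527-.13,-.206+.007,.062,-.055)
```

```text
t 5.2 pos [ 0.5313 -0.2046  0.0711] psi -0.0532 tilt [ 0.011 -0.004 -1.   ] w 0.025 F [  2.4   0.3 -11.6]
  rot deg [-0.17  0.65  0.1 ]  shift mm in turned frame [134.4  -1.8   9.1]  in present frame [134.5  -1.5   7.6]
```

>>> drive_tool:
  steps:
    - [[0,0,0,10,0,0,1],[0,0,0,12,0,0,1],[0,0,0,12,0,0,1],[0,0,0,12,0,0,1],[0,0,0,10,0,0,1]]

```text
t: 5.62
eef_pos: [0.4765, -0.2014, 0.071]
orientation: [0.009, 0.027, 1.0, -0.002]
force: [3.7, 0.5, -4.6]
width: 0.0251
```

Run:
```python
from h import *
go(.527-.13,-.206+.007,.071,-.055)
```

```text
t 5.62 pos [ 0.4765 -0.2014  0.071 ] psi -0.0539 tilt [ 0.018 -0.005 -1.   ] w 0.0251 F [ 3.7  0.5 -4.6]
  rot deg [-0.22  1.03  0.07]  shift mm in turned frame [79.5 -2.   0. ]  in present frame [79.5 -1.9 -1.4]
```

>>> drive_tool:
  steps:
    - [[0,0.5,0,10,0,0,1],[0,0.3,0,10,0,0,1],[0,0,0,8,0,0,1],[0,0,0,6,0,0,1],[0,0,0,6,0,0,1],[0,0,0,6,0,0,1]]

```text
t: 6.12
eef_pos: [0.4371, -0.1995, 0.0718]
orientation: [0.014, 0.03, 0.999, -0.004]
force: [62.8, 19.5, -47.2]
width: 0.0247
```

Run:
```python
from h import *
go(.527-.13,-.206+.007,.071,-.055)
```

```text
t 6.12 pos [ 0.4371 -0.1995  0.0718] psi -0.0598 tilt [ 0.028 -0.009 -1.   ] w 0.0247 F [ 62.8  19.5 -47.2]
  rot deg [-0.41  1.65 -0.27]  shift mm in turned frame [40.1 -1.7  0.8]  in present frame [40.1 -1.9 -0.3]
```

>>> drive_tool:
  steps:
    - [[0,0,0,1,0,0,1],[0,0,0,0,0,0,1],[0,0,0,0,0,0,1],[0,0,0,0,0,0,-1],[0,0,0,0,0,0,-1],[0,0,0,0,0,0,-1],[0,0,0,0,0,0,-1],[-0.4,1.6,-0.3,0,0,-20,-1],[0,0,0,0,0,-35,-1],[0,0,0,0,0,-35,-1],[0,0,0,0,0,-35,-1],[0,0,0,0,0,-35,-1]]

```text
t: 7.12
eef_pos: [0.4313, -0.198, 0.2325]
orientation: [-0.006, 0.027, 1.0, 0.003]
force: [0.2, -0.1, -0.8]
width: 0.086
```

Run:
```python
from h import *
go(.42,-.21,.33,-.055)
```

```text
t 7.12 pos [ 0.4313 -0.198   0.2325] psi -0.0538 tilt [-0.012  0.006 -1.   ] w 0.086 F [ 0.2 -0.1 -0.8]
  rot deg [ 0.28 -0.69  0.07]  shift mm in turned frame [ 10.6 -12.6 -97.5]  in present frame [ 11.8 -12.1 -97.4]
```

>>> drive_tool:
  steps:
    - [[0.3,-0.7,0,4,-4,-35,-1],[0,0,0,4,-4,-35,-1],[0,0,0,4,-4,-35,-1],[0,0,0,0,0,0,-1],[0,0,0,0,0,0,-1]]

```text
t: 7.53
eef_pos: [0.4182, -0.2105, 0.3514]
orientation: [0.006, 0.027, 1.0, -0.004]
force: [-0.2, 0.3, -0.7]
width: 0.0856
```

Run:
```python
from h import *
import pickle
w=get_image("wrist");pickle.dump(w,open("w2.pkl","wb"))
go(.42,-.21,.33,-.055)
# machine-frame rectified overlay: predicted geometry drawn
o=np.array([.553,-.2126+.0052]);ps=-.055;ex=np.array([np.cos(ps),np.sin(ps)]);ey=np.array([-ex[1],ex[0]])
I=w["img"].copy()
for k in range(4):
    y=(k-1.5)*.068
    q=[np.r_[o+ex*a+ey*(y+b),.055] for a,b in [(-.068,-.023),(.068,-.023),(.068,.023),(-.068,.023)]]
    cv2.polylines(I,[w2px(w,q).round().astype(int)],1,(255,0,255),1)
q=[np.r_[o+ex*(-.12+a)+ey*b,.099] for a,b in [(-.013,-.013),(.013,-.013),(.013,.013),(-.013,.013)]]
cv2.polylines(I,[w2px(w,q).round().astype(int)],1,(0,255,0),1)
J=I[150:450,150:550];cv2.imwrite("pics/w2.png",cv2.resize(J,None,fx=2,fy=2,interpolation=cv2.INTER_CUBIC))
```

```text
t 7.58 pos [ 0.4184 -0.2106  0.3516] psi -0.0537 tilt [ 0.011 -0.009 -1.   ] w 0.0854 F [ 0.8 -0.2  0.7]
  rot deg [-0.46  0.68  0.08]  shift mm in turned frame [-1.5  0.7 21.6]  in present frame [-1.3  0.8 21.6]
```

View pics/w2.png

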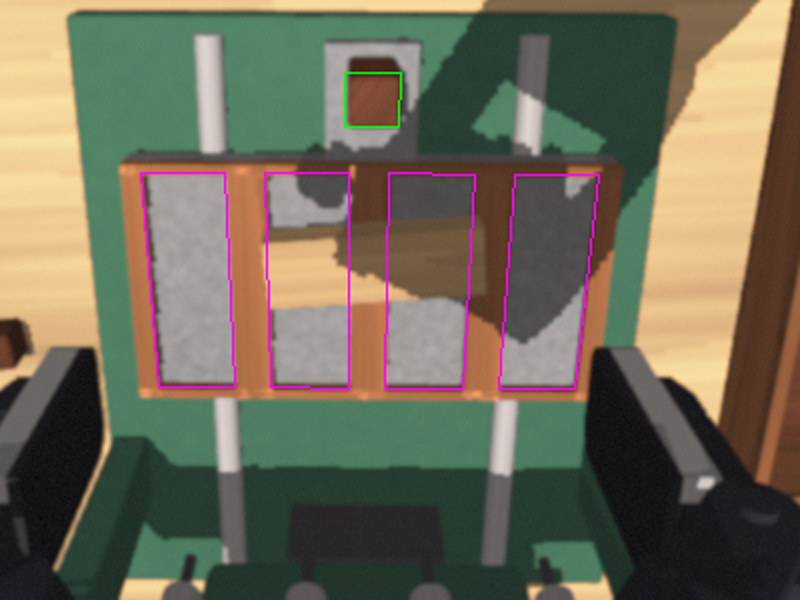

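Run:
```python
from h import *
print(observe()["joints"].round(3))
go(.531,-.2027,.15,-1.545)
```

```text
[-5.650e-01  8.600e-02  1.687e+00 -1.000e-03  1.354e+00 -2.082e+00]
t 7.58 pos [ 0.4184 -0.2106  0.3516] psi -0.0537 tilt [ 0.011 -0.009 -1.   ] w 0.0854 F [ 0.8 -0.2  0.7]
  rot deg [ 0.13  0.89 85.45]  shift mm in turned frame [  5.  112.7 201.6]  in present frame [-109.6   15.5  202.8]
```

>>> drive_tool:
  steps:
    - [[0,0,7.12,0,0,14,-1],[0,0,7.12,0,0,14,-1],[0,0,7.12,0,0,14,-1],[0,0,7.12,0,0,14,-1],[0,0,7.12,0,0,14,-1],[0,0,7.12,0,0,14,-1],[0,0,7.12,0,0,14,-1],[0,0,7.12,0,0,14,-1],[0,0,7.12,0,0,14,-1],[0,0,7.12,0,0,14,-1],[0,0,7.12,0,0,14,-1],[0,0,7.12,0,0,14,-1]]

```text
t: 8.58
eef_pos: [0.4146, -0.2077, 0.1646]
orientation: [-0.001, 0.702, 0.712, -0.001]
force: [-0.1, 0.1, -0.1]
width: 0.0853
```

Run:
```python
from h import *
go(.531,-.2027,.15,-1.545)
```

```text
t 8.58 pos [ 0.4146 -0.2077  0.1646] psi -1.5561 tilt [-0.003 -0.001 -1.   ] w 0.0853 F [-0.1  0.1 -0.1]
  rot deg [-0.18  0.04 -0.64]  shift mm in turned frame [  2.  116.5  14.6]  in present frame [  3.3 116.5  14.2]
```

>>> drive_tool:
  steps:
    - [[-0.2,0,-0.6,1,36,0,-1],[0,0,0,1,36,0,-1],[0,0,0,0,35,0,-1],[0,0,0,0,0,0,-1],[0,0,0,0,0,0,-1]]

```text
t: 9.0
eef_pos: [0.5191, -0.1997, 0.1518]
orientation: [-0.009, 0.702, 0.712, -0.003]
force: [-0.8, 0.1, 0.7]
width: 0.0853
```

Run:
```python
from h import *
go(.531,-.2027,.06,-1.545)
```

```text
t 9.0 pos [ 0.5191 -0.1997  0.1518] psi -1.5554 tilt [-0.018  0.009 -1.   ] w 0.0853 F [-0.8  0.1  0.7]
  rot deg [-1.02 -0.52 -0.6 ]  shift mm in turned frame [-3.3 11.8 91.8]  in present frame [-4.  13.5 91.6]
```

>>> drive_tool:
  steps:
    - [[-1,-0.5,-0.6,-3,10,25,-1],[0,0,0,0,2,25,-1],[0,0,0,0,0,20,-1],[0,0,0,0,0,10,-1],[0,0,0,0,0,0,-1]]

```text
t: 9.42
eef_pos: [0.5271, -0.2011, 0.0656]
orientation: [-0.002, 0.698, 0.717, -0.001]
force: [0.5, -0.1, 0.4]
width: 0.0853
```

Run:
```python
from h import *
go(.531,-.2027,.06,-1.545)
```

```text
t 9.42 pos [ 0.5271 -0.2011  0.0656] psi -1.5439 tilt [-0.004  0.002 -1.   ] w 0.0853 F [ 0.5 -0.1  0.4]
  rot deg [-0.25 -0.11  0.06]  shift mm in turned frame [-1.7  3.8  5.6]  in present frame [-1.7  3.8  5.6]
```

>>> drive_tool:
  steps:
    - [[0,0,0,-1,4,4,-1],[0,0,0,0,0,2,-1],[0,0,0,0,0,0,1],[0,0,0,0,0,0,1],[0,0,0,0,0,0,1],[0,0,0,0,0,0,1],[0,0,0,0,0,0,1],[0,0,0,0,0,-15,1],[0,0,0,0,0,-35,1],[0,0,0,0,0,-35,1],[0,0,0,0,0,-35,1]]
  squeeze: 60

```text
t: 10.33
eef_pos: [0.5286, -0.2014, 0.1807]
orientation: [-0.007, 0.698, 0.716, -0.002]
force: [1.0, 0.0, -0.6]
width: 0.0387
```

Run:
```python
from h import *
go(.49,.243,.25,-.045)
```

```text
t 10.33 pos [ 0.5286 -0.2014  0.1807] psi -1.5446 tilt [-0.013  0.006 -1.   ] w 0.0387 F [ 1.   0.  -0.6]
  rot deg [ -0.32  -0.81 -85.92]  shift mm in turned frame [ 58.5 442.2 -69.3]  in present frame [445.7 -27.8 -66.3]
```

>>> drive_tool:
  steps:
    - [[0,0,-7.1,33,1,-20,1],[0,0,-7.1,34,5,-20,1],[0,0,-7.1,33,9,-20,1],[0,0,-7.1,32,13,0,1],[0,0,-7.1,30,17,0,1],[0,0,-7.1,27,21,0,1],[0,0,-7.1,25,24,0,1],[0,0,-7.1,22,27,0,1],[0,0,-7.1,18,30,0,1],[0,0,-7.1,14,32,0,1],[0,0,-7.1,10,33,0,1],[0,0,-7.1,6,34,0,1]]

```text
t: 11.33
eef_pos: [0.5273, 0.2233, 0.2574]
orientation: [0.004, 0.023, 1.0, 0.0]
force: [1.8, 0.0, -0.1]
width: 0.0384
```

Run:
```python
from h import *
go(.44,.21,.33,-.045)
```

```text
t 11.33 pos [0.5273 0.2233 0.2574] psi -0.0455 tilt [ 0.007  0.001 -1.   ] w 0.0384 F [ 1.8  0.  -0.1]
  rot deg [ 0.05  0.43 -0.03]  shift mm in turned frame [ 86.7 -17.2 -72.6]  in present frame [ 86.1 -17.2 -73.2]
```

>>> drive_tool:
  steps:
    - [[0,0.4,0,28,-6,-25,1],[0,0,0,28,-5,-25,1],[0,0,0,28,-5,-22,1],[0,0,0,0,0,0,1],[0,0,0,0,0,0,1]]

```text
t: 11.75
eef_pos: [0.4375, 0.2171, 0.3269]
orientation: [-0.005, 0.014, 1.0, -0.001]
force: [0.3, -0.1, -1.3]
width: 0.0384
```

Run:
```python
from h import *
import pickle
w=get_image("wrist");pickle.dump(w,open("w3.pkl","wb"))
go(.49,.243,.15,-.045)
cv2.imwrite("pics/w3.png",w["img"])
for r in boxes_of("rail0",w)+boxes_of("block0",w): print(np.round(r["xy"]),round(r["score"],2),px2w(w,r["xy"],.035).round(3))
```

```text
t 11.8 pos [0.4379 0.2171 0.3271] psi -0.0279 tilt [-0.009 -0.001 -1.   ] w 0.0381 F [-0.1 -0.5 -0.3]
  rot deg [-0.07 -0.54  0.98]  shift mm in turned frame [-50.9  28.2 177.1]  in present frame [-53.1  27.6 176.6]
[412. 230.] 0.96 [0.491 0.311 0.035]
[265. 448.] 0.89 [0.783 0.132 0.035]
[219. 319.] 0.69 [0.593 0.093 0.035]
[428.  43.] 0.58 [0.307 0.319 0.035]
[222. 228.] 0.58 [0.484 0.108 0.035]
[321. 303.] 0.16 [0.575 0.211 0.035]
```

View pics/w3.png

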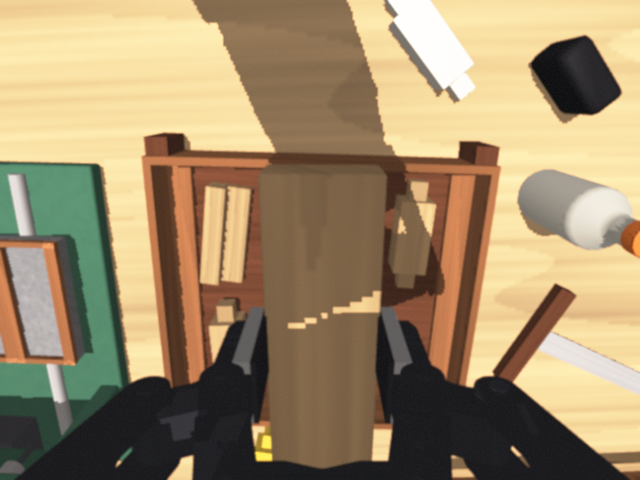

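Run:
```python
from h import *
import pickle
w=pickle.load(open("w3.pkl","rb"))
for p in [(398,198),(436,198),(392,272),(428,276)]: print("A",px2w(w,p,.042).round(3))
for n,p in dict(NR=(152,159),NL=(492,170)).items(): print(n,px2w(w,p,.06).round(3))
print([px2w(w,p,.02).round(3) for p in [(190,170),(452,175)]])
print([px2w(w,p,.034).round(3) for p in [(206,188),(250,188),(202,283),(243,283)]])
```

```text
A [0.454 0.294 0.042]
A [0.455 0.333 0.042]
A [0.536 0.289 0.042]
A [0.542 0.329 0.042]
NR [0.405 0.053 0.06 ]
NL [0.425 0.381 0.06 ]
[array([0.423, 0.076, 0.02 ]), array([0.436, 0.354, 0.02 ])]
[array([0.44 , 0.095, 0.034]), array([0.441, 0.141, 0.034]), array([0.547, 0.078, 0.034]), array([0.549, 0.124, 0.034])]
```

Run:
```python
from h import *
go(.50,.241,.12,-.05)
```

```text
t 11.9 pos [0.4385 0.2168 0.3258] psi -0.0286 tilt [-0.011 -0.002 -1.   ] w 0.0377 F [ 0.1 -0.1 -0.8]
  rot deg [-0.13 -0.64  1.22]  shift mm in turned frame [-60.3  27.2 205.8]  in present frame [-63.1  26.3 205.1]
```

>>> drive_tool:
  steps:
    - [[0,-0.6,1.2,-22,9,30,1],[0,0,0,-20,9,30,1],[0,0,0,-20,9,30,1],[0,0,0,0,0,35,1],[0,0,0,0,0,35,1],[0,0,0,0,0,35,1],[0,0,0,0,0,0,1],[0,0,0,0,0,0,1]]

```text
t: 12.57
eef_pos: [0.5083, 0.2398, 0.1171]
orientation: [-0.001, 0.028, 1.0, -0.002]
force: [0.6, -0.4, 0.6]
width: 0.0383
```

Run:
```python
from h import *
go(.50,.241,.016,-.05)
```

```text
t 12.57 pos [0.5083 0.2398 0.1171] psi -0.0557 tilt [-0.003 -0.004 -1.   ] w 0.0383 F [ 0.6 -0.4  0.6]
  rot deg [-0.21 -0.16 -0.33]  shift mm in turned frame [  8.3   0.8 101.1]  in present frame [  8.1   1.1 101.1]
```

>>> drive_tool:
  steps:
    - [[0,0,-0.3,8,1,20,1],[0,0,0,0,0,30,1],[0,0,0,0,0,25,1],[0,0,0,0,0,15,1],[0,0,0,0,0,5,1],[0,0,0,0,0,0,1]]

```text
t: 13.07
eef_pos: [0.5075, 0.2426, 0.0286]
orientation: [0.004, 0.026, 1.0, 0.001]
force: [0.2, -0.8, -1.2]
width: 0.0383
```

Run:
```python
from h import *
go(.50,.241,.016,-.05)
```

```text
t 13.07 pos [0.5075 0.2426 0.0286] psi -0.0521 tilt [ 0.009  0.001 -1.   ] w 0.0383 F [ 0.2 -0.8 -1.2]
  rot deg [ 0.07  0.5  -0.12]  shift mm in turned frame [ 7.4 -2.  12.6]  in present frame [ 7.5 -2.  12.5]
```

>>> drive_tool:
  steps:
    - [[0,0.4,0,6,-1,8,1],[0,0,0,0,0,4,1],[0,0,0,0,0,0,1],[0,0,0,0,0,0,-0.25],[0,0,0,0,0,0,-0.25],[0,0,0,0,0,0,-0.25],[0,0,0,0,0,-20,-0.25],[0,0,0,0,0,-30,-0.25],[0,0,0,0,0,-40,-0.5],[0,0,0,10,0,-40,-1],[0,0,0,15,0,-40,-1],[0,0,0,15,0,-40,-1]]

```text
t: 14.07
eef_pos: [0.4622, 0.2428, 0.2291]
orientation: [-0.001, 0.027, 1.0, 0.0]
force: [1.6, 1.0, 0.5]
width: 0.0849
```

Run:
```python
from h import *
go(.46,.21,.33,-.05)
```

```text
t 14.07 pos [0.4622 0.2428 0.2291] psi -0.0538 tilt [-0.001  0.    -1.   ] w 0.0849 F [1.6 1.  0.5]
  rot deg [ 0.01 -0.07 -0.22]  shift mm in turned frame [   0.6  -32.9 -100.9]  in present frame [   0.6  -32.9 -100.9]
```

Now look at the whole crate with the empty hand.

>>> drive_tool:
  steps:
    - [[0,0,0,0,-11,-35,-1],[0,0,0,0,-11,-35,-1],[0,0,0,0,-11,-35,-1],[0,0,0,0,0,0,-1],[0,0,0,0,0,0,-1]]

```text
t: 14.48
eef_pos: [0.4584, 0.2093, 0.3504]
orientation: [0.007, 0.026, 1.0, 0.003]
force: [0.7, -0.5, 0.0]
width: 0.0855
```

Run:
```python
from h import *
import pickle
w=get_image("wrist");pickle.dump(w,open("w4.pkl","wb"))
go(.46,.21,.33,-.05)
A=topdown(w,.042,.40,.76,.03,.40,1600)
for k in range(12):
    x=.75-.05*k;r=int((.76-x)*1600)
    if 0<=r<A.shape[0]:cv2.putText(A,f"-{x:.2f}",(0,r+4),0,.35,(0,0,255))
    y=.40-.05*k;c=int((.40-y)*1600)
    if 0<=c<A.shape[1]:cv2.putText(A,f"{y:.2f}",(c,10),0,.35,(255,0,0));cv2.line(A,(c,0),(c,4),(255,0,0))
print(A.shape);cv2.imwrite("pics/w4.png",A)
```

```text
t 14.53 pos [0.4587 0.2095 0.3507] psi -0.0514 tilt [ 0.015  0.006 -1.   ] w 0.0854 F [-0.6  0.4  0.7]
  rot deg [ 0.38  0.83 -0.08]  shift mm in turned frame [-1.3  0.6 20.7]  in present frame [-1.   0.5 20.7]
(576, 592, 3)
```

View pics/w4.png

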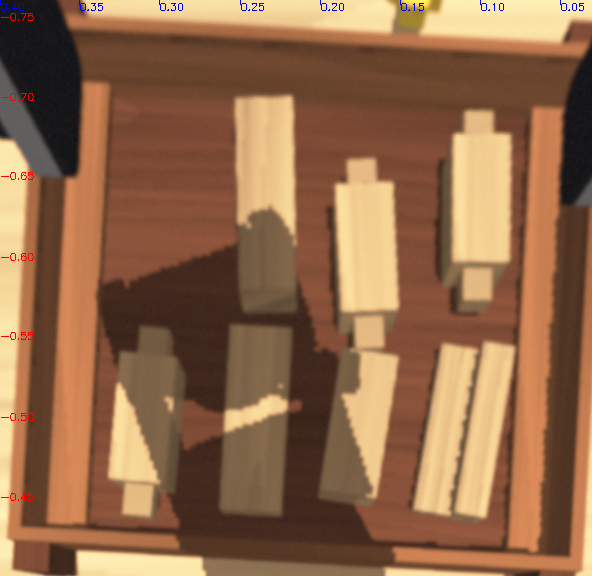

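Run:
```python
from h import *
go(.606,.171,.12,.04)
```

```text
t 14.53 pos [0.4587 0.2095 0.3507] psi -0.0514 tilt [ 0.015  0.006 -1.   ] w 0.0854 F [-0.6  0.4  0.7]
  rot deg [ 0.34  0.85 -5.24]  shift mm in turned frame [-145.6  -44.3  230.7]  in present frame [-145.7  -32.4  232.6]
```

>>> drive_tool:
  steps:
    - [[0.3,0.8,-5.2,-36,-8,15,-0.25],[0,0,0,-37,-12,30,-0.25],[0,0,0,-37,-12,30,-0.25],[0,0,0,-36,-12,30,-0.25],[0,0,0,0,0,35,-0.25],[0,0,0,0,0,35,-0.25],[0,0,0,0,0,35,-0.25],[0,0,0,0,0,0,-0.25],[0,0,0,0,0,0,-0.25]]

```text
t: 15.28
eef_pos: [0.594, 0.1722, 0.1369]
orientation: [-0.003, -0.023, 1.0, 0.0]
force: [0.0, 0.1, 0.9]
width: 0.0531
```

Run:
```python
from h import *
go(.606,.171,.019,.04)
```

```text
t 15.28 pos [0.594  0.1722 0.1369] psi 0.0456 tilt [-0.007  0.    -1.   ] w 0.0531 F [0.  0.1 0.9]
  rot deg [ 0.04 -0.38  0.32]  shift mm in turned frame [-12.   -1.6 117.9]  in present frame [-12.8  -1.8 117.8]
```

>>> drive_tool:
  steps:
    - [[0,-0.4,0.3,-12,-2,15,-0.25],[0,0,0,0,0,25,-0.25],[0,0,0,0,0,25,-0.25],[0,0,0,0,0,0,-0.25],[0,0,0,0,0,0,-0.25]]

```text
t: 15.7
eef_pos: [0.6096, 0.1729, 0.0785]
orientation: [0.004, -0.021, 1.0, 0.001]
force: [-0.5, 0.3, 1.1]
width: 0.0532
```

Run:
```python
from h import *
go(.606,.171,.019,.04)
```

```text
t 15.7 pos [0.6096 0.1729 0.0785] psi 0.0419 tilt [ 0.009  0.002 -1.   ] w 0.0532 F [-0.5  0.3  1.1]
  rot deg [0.12 0.5  0.11]  shift mm in turned frame [ 3.7 -1.7 59.5]  in present frame [ 4.2 -1.8 59.5]
```

>>> drive_tool:
  steps:
    - [[0.1,0.5,0,4,-2,20,-0.25],[0,0,0,0,0,20,-0.25],[0,0,0,0,0,15,-0.25],[0,0,0,0,0,4,-0.25],[0,0,0,0,0,0,-0.25]]

```text
t: 16.12
eef_pos: [0.6117, 0.1728, 0.0296]
orientation: [0.007, -0.022, 1.0, 0.001]
force: [0.3, -0.0, -0.3]
width: 0.0534
```

Run:
```python
from h import *
go(.606,.171,.019,.04)
```

```text
t 16.12 pos [0.6117 0.1728 0.0296] psi 0.0431 tilt [ 0.014  0.003 -1.   ] w 0.0534 F [ 0.3 -0.  -0.3]
  rot deg [0.15 0.8  0.18]  shift mm in turned frame [ 5.8 -1.6 10.6]  in present frame [ 5.9 -1.6 10.5]
```

>>> drive_tool:
  steps:
    - [[0,0.8,0,6,-1,8,-0.25],[0,0,0,0,0,5,-0.25],[0,0,0,0,0,0,1],[0,0,0,0,0,0,1],[0,0,0,0,0,0,1],[0,0,0,0,0,0,1]]
  squeeze: 70

```text
t: 16.62
eef_pos: [0.6076, 0.1722, 0.0203]
orientation: [0.002, -0.022, 1.0, 0.002]
force: [-0.5, -0.7, -1.5]
width: 0.035
```

```bash
cat >> h.py <<'E'
O=np.array([.553,-.2074]);PS=-.055
def bay(k):
    y=(k-1.5)*.068;return O+y*np.array([-np.sin(PS),np.cos(PS)])
E
python3 - <<'E'
from h import *
print([bay(k).round(4) for k in range(4)])
go(.606,.171,.019,.04)
go(*bay(1),.20,PS)
E
```

```text
[array([ 0.5474, -0.3092]), array([ 0.5511, -0.2413]), array([ 0.5549, -0.1735]), array([ 0.5586, -0.1056])]
t 16.62 pos [0.6076 0.1722 0.0203] psi 0.0433 tilt [ 0.004  0.004 -1.   ] w 0.035 F [-0.5 -0.7 -1.5]
  rot deg [0.21 0.23 0.19]  shift mm in turned frame [ 1.6 -1.2  1.3]  in present frame [ 1.6 -1.2  1.3]
t 16.62 pos [0.6076 0.1722 0.0203] psi 0.0433 tilt [ 0.004  0.004 -1.   ] w 0.035 F [-0.5 -0.7 -1.5]
  rot deg [0.22 0.22 5.63]  shift mm in turned frame [  33.6 -416.1 -179.7]  in present frame [  73.6 -410.1 -181.5]
```

>>> drive_tool:
  steps:
    - [[0,0,0,0,0,-20,1],[0,0,0,0,0,-30,1],[0,0,0,0,0,-35,1],[0,0,5.6,0,0,-35,1],[0,0,0,5,-36,-35,1],[0,0,0,5,-36,-10,1],[0,0,0,5,-36,0,1],[0,0,0,5,-36,0,1],[0,0,0,5,-36,0,1],[0,0,0,5,-36,0,1],[0,0,0,5,-36,0,1],[0,0,0,0,-36,0,1]]

```text
t: 17.62
eef_pos: [0.5544, -0.1123, 0.1876]
orientation: [0.004, 0.026, 1.0, 0.001]
force: [1.0, 0.5, -0.6]
width: 0.0348
```

Run:
```python
from h import *
b=bay(1);go(b[0]+.0016,b[1],.14,PS)
```

```text
t 17.62 pos [ 0.5544 -0.1123  0.1876] psi -0.0511 tilt [ 0.008  0.002 -1.   ] w 0.0348 F [ 1.   0.5 -0.6]
  rot deg [0.16 0.43 0.22]  shift mm in turned frame [  -5.4 -129.    47.6]  in present frame [  -4.6 -129.1   47.2]
```

>>> drive_tool:
  steps:
    - [[0.1,0.4,0.2,-3,-35,5,1],[0,0,0,-1,-35,5,1],[0,0,0,0,-30,5,1],[0,0,0,0,-15,5,1],[0,0,0,0,0,10,1],[0,0,0,0,0,0,1],[0,0,0,0,0,0,1]]

```text
t: 18.2
eef_pos: [0.5496, -0.2398, 0.1574]
orientation: [0.001, 0.031, 1.0, -0.0]
force: [0.2, -0.4, -0.5]
width: 0.0345
```

Run:
```python
from h import *
b=bay(1);go(b[0]+.0016,b[1],.061,PS)
```

```text
t 18.2 pos [ 0.5496 -0.2398  0.1574] psi -0.0624 tilt [ 0.003 -0.001 -1.   ] w 0.0345 F [ 0.2 -0.4 -0.5]
  rot deg [-0.04  0.15 -0.42]  shift mm in turned frame [-3.2 -1.4 96.4]  in present frame [-3.  -1.3 96.4]
```

>>> drive_tool:
  steps:
    - [[0,0,-0.4,-3,-1,25,1],[0,0,0,0,0,25,1],[0,0,0,0,0,20,1],[0,0,0,0,0,5,1],[0,0,0,0,0,0,1],[0,0,0,0,0,0,1]]

```text
t: 18.7
eef_pos: [0.5556, -0.2347, 0.0834]
orientation: [0.003, 0.024, 1.0, -0.001]
force: [-0.1, -0.6, -0.4]
width: 0.0346
```

Run:
```python
from h import *
b=bay(1);go(b[0]+.0016,b[1],.061,PS)
```

```text
t 18.7 pos [ 0.5556 -0.2347  0.0834] psi -0.0481 tilt [ 0.006 -0.002 -1.   ] w 0.0346 F [-0.1 -0.6 -0.4]
  rot deg [-0.08  0.35  0.4 ]  shift mm in turned frame [ 2.5 -6.8 22.4]  in present frame [ 2.7 -6.7 22.4]
```

>>> drive_tool:
  steps:
    - [[0,0.3,0.4,2.5,-6.5,6,1],[0,0,0,0,0,4,1],[0,0,0,0,0,0,1],[0,0,0,0,0,0,1]]

```text
t: 19.03
eef_pos: [0.5544, -0.2417, 0.0765]
orientation: [0.003, 0.027, 1.0, -0.002]
force: [-0.1, 0.1, -1.3]
width: 0.0344
```

Run:
```python
from h import *
b=bay(1);go(b[0]+.0016,b[1],.061,PS)
```

```text
t 19.03 pos [ 0.5544 -0.2417  0.0765] psi -0.0547 tilt [ 0.005 -0.004 -1.   ] w 0.0344 F [-0.1  0.1 -1.3]
  rot deg [-0.21  0.29  0.02]  shift mm in turned frame [ 1.7  0.3 15.5]  in present frame [ 1.8  0.3 15.5]
```

>>> drive_tool:
  steps:
    - [[0,0.2,0,1.5,0,8,1],[0,0,0,0,0,5,1],[0,0,0,0,0,2,1],[0,0,0,0,0,0,1]]

```text
t: 19.37
eef_pos: [0.5531, -0.2421, 0.0608]
orientation: [0.001, 0.028, 1.0, -0.002]
force: [0.4, -0.7, -0.5]
width: 0.0343
```

Run:
```python
from h import *
b=bay(1);go(b[0]+.0016,b[1],.061,PS)
```

```text
t 19.37 pos [ 0.5531 -0.2421  0.0608] psi -0.0552 tilt [ 0.002 -0.004 -1.   ] w 0.0343 F [ 0.4 -0.7 -0.5]
  rot deg [-0.24  0.15 -0.01]  shift mm in turned frame [ 0.4  0.7 -0.2]  in present frame [ 0.4  0.7 -0.2]
```

>>> drive_tool:
  steps:
    - [[0,0,0,0,0,0,-0.25],[0,0,0,0,0,0,-0.25],[0,0,0,0,0,0,-0.25],[0,0,0,0,0,-20,-0.25],[0,0,0,0,0,-35,-0.25],[0,0,0,0,0,-35,-0.25],[0,0,0,0,0,-40,-0.25],[0,0,0,0,36,-10,-0.25],[0,0,0,0,36,0,-0.25],[0,0,0,0,36,0,-0.25],[0,0,0,0,36,0,-0.25],[0,0,0,0,36,0,-0.25]]

```text
t: 20.37
eef_pos: [0.5637, -0.0615, 0.2096]
orientation: [0.004, 0.032, 0.999, -0.003]
force: [0.3, -0.2, -0.3]
width: 0.0534
```

Run:
```python
from h import *
go(.56,.10,.25,-.02)
```

```text
t 20.37 pos [ 0.5637 -0.0615  0.2096] psi -0.0645 tilt [ 0.008 -0.006 -1.   ] w 0.0534 F [ 0.3 -0.2 -0.3]
  rot deg [-0.3   0.47 -2.55]  shift mm in turned frame [  6.9 161.4 -40.4]  in present frame [ 13.7 160.8 -41.3]
```

>>> drive_tool:
  steps:
    - [[-0.3,0.5,-2.5,-8,34,0,-0.25],[0,0,0,-13,36,0,-0.25],[0,0,0,-13,36,0,-0.25],[0,0,0,-13,36,0,-0.25],[0,0,0,-13,16,0,-0.25],[0,0,0,-5,0,0,-0.25],[0,0,0,0,0,0,-0.25]]

```text
t: 20.95
eef_pos: [0.6346, 0.1103, 0.2125]
orientation: [0.002, 0.006, 1.0, 0.001]
force: [0.3, -0.3, 0.3]
width: 0.0535
```

Run:
```python
from h import *
go(.636,.0997,.09,-.02)
w=get_image("wrist");s=get_image("scene")
A=topdown(w,.042,.50,.76,.03,.30,1100);B=topdown(s,.065,.46,.68,-.36,-.06,1100)
B=np.vstack([B,np.zeros((A.shape[0]-B.shape[0],B.shape[1],3),np.uint8)])
cv2.imwrite("pics/w5.png",np.hstack([A,B]))
```

```text
t 20.95 pos [0.6346 0.1103 0.2125] psi -0.012 tilt [ 0.004  0.001 -1.   ] w 0.0535 F [ 0.3 -0.3  0.3]
  rot deg [0.08 0.22 0.46]  shift mm in turned frame [ -1.6 -10.6 122.5]  in present frame [ -1.1 -10.8 122.5]
```

View pics/w5.png

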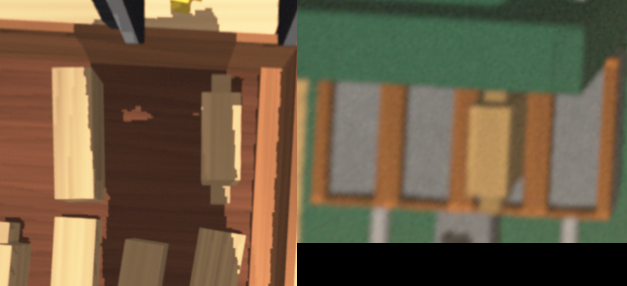

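>>> drive_tool:
  steps:
    - [[0,0.2,0.4,-1,-10,25,-0.25],[0,0,0,0,0,35,-0.25],[0,0,0,0,0,35,-0.25],[0,0,0,0,0,30,-0.25],[0,0,0,0,0,0,-0.25],[0,0,0,0,0,0,-0.25]]

```text
t: 21.55
eef_pos: [0.6342, 0.0904, 0.0876]
orientation: [0.002, 0.015, 1.0, 0.0]
force: [1.0, 0.5, 0.8]
width: 0.0534
```

Run:
```python
from h import *
go(.6355,.0995,.020,-.02)
```

```text
t 21.55 pos [0.6342 0.0904 0.0876] psi -0.0294 tilt [ 0.005  0.001 -1.   ] w 0.0534 F [1.  0.5 0.8]
  rot deg [ 0.05  0.27 -0.54]  shift mm in turned frame [-1.1  9.1 67.6]  in present frame [-0.7  9.  67.6]
```

>>> drive_tool:
  steps:
    - [[0,0.2,-0.5,-1,9,10,-0.25],[0,0,0,0,0,10,-0.25],[0,0,0,0,0,0,-0.25],[0,0,0,0,0,0,-0.25]]

```text
t: 21.88
eef_pos: [0.6377, 0.0989, 0.0716]
orientation: [0.004, 0.011, 1.0, 0.001]
force: [-0.3, 0.5, -0.2]
width: 0.0536
```

Run:
```python
from h import *
go(.6355,.0995,.020,-.02)
```

```text
t 21.88 pos [0.6377 0.0989 0.0716] psi -0.0216 tilt [ 0.007  0.001 -1.   ] w 0.0536 F [-0.3  0.5 -0.2]
  rot deg [ 0.08  0.42 -0.09]  shift mm in turned frame [ 2.3  0.5 51.6]  in present frame [ 2.6  0.5 51.6]
```

>>> drive_tool:
  steps:
    - [[0,0.4,0,2,0,15,-0.25],[0,0,0,0,0,18,-0.25],[0,0,0,0,0,12,-0.25],[0,0,0,0,0,5,-0.25],[0,0,0,0,0,0,-0.25]]

```text
t: 22.3
eef_pos: [0.6371, 0.0995, 0.0202]
orientation: [0.002, 0.01, 1.0, 0.001]
force: [0.3, 0.1, -0.4]
width: 0.0533
```

Run:
```python
from h import *
go(.6355,.0995,.020,-.02)
```

```text
t 22.3 pos [0.6371 0.0995 0.0202] psi -0.0209 tilt [ 0.004  0.002 -1.   ] w 0.0533 F [ 0.3  0.1 -0.4]
  rot deg [ 0.11  0.22 -0.05]  shift mm in turned frame [ 1.6 -0.   0.2]  in present frame [ 1.6 -0.   0.2]
```

>>> drive_tool:
  steps:
    - [[0,0,0,1,0,0,1],[0,0,0,0,0,0,1],[0,0,0,0,0,0,1],[0,0,0,0,0,0,1],[0,0,0,0,0,-20,1],[0,0,0,0,0,-35,1],[0,0,0,0,0,-35,1],[0,0,2,0,0,-35,1],[0,0,0,15,-20,-25,1],[0,0,0,20,-35,0,1],[0,0,0,20,-35,0,1],[0,0,0,15,-35,0,1]]
  squeeze: 70

```text
t: 23.3
eef_pos: [0.5586, -0.0199, 0.1802]
orientation: [0.005, 0.025, 1.0, 0.001]
force: [1.1, 0.0, -0.4]
width: 0.0345
```

Run:
```python
from h import *
b=bay(2);go(b[0]+.001,b[1],.12,PS)
```

```text
t 23.3 pos [ 0.5586 -0.0199  0.1802] psi -0.0499 tilt [ 0.01   0.002 -1.   ] w 0.0345 F [ 1.1  0.  -0.4]
  rot deg [0.12 0.58 0.29]  shift mm in turned frame [  -5.7 -153.5   60.2]  in present frame [  -4.3 -153.6   60. ]
```

>>> drive_tool:
  steps:
    - [[0,0.6,0.3,-3,-35,10,1],[0,0,0,-1,-35,10,1],[0,0,0,-1,-35,10,1],[0,0,0,0,-30,10,1],[0,0,0,0,-10,10,1],[0,0,0,0,0,10,1],[0,0,0,0,0,0,1],[0,0,0,0,0,0,1]]

```text
t: 23.97
eef_pos: [0.5524, -0.1759, 0.1224]
orientation: [0.003, 0.03, 1.0, 0.0]
force: [-0.4, -0.4, -0.6]
width: 0.0348
```

Run:
```python
from h import *
b=bay(2);go(b[0]+.001,b[1],.061,PS)
```

```text
t 23.97 pos [ 0.5524 -0.1759  0.1224] psi -0.0601 tilt [ 0.007 -0.    -1.   ] w 0.0348 F [-0.4 -0.4 -0.6]
  rot deg [ 0.02  0.37 -0.29]  shift mm in turned frame [-3.3  2.7 61.4]  in present frame [-2.9  2.7 61.4]
```

>>> drive_tool:
  steps:
    - [[0,0.3,-0.3,-3,2.5,15,1],[0,0,0,0,0,15,1],[0,0,0,0,0,8,1],[0,0,0,0,0,0,1],[0,0,0,0,0,0,1]]

```text
t: 24.38
eef_pos: [0.558, -0.1675, 0.086]
orientation: [0.002, 0.024, 1.0, -0.0]
force: [0.9, -0.7, -0.4]
width: 0.0347
```

Run:
```python
from h import *
b=bay(2);go(b[0]+.001,b[1],.061,PS)
```

```text
t 24.38 pos [ 0.558  -0.1675  0.086 ] psi -0.0482 tilt [ 0.004 -0.    -1.   ] w 0.0347 F [ 0.9 -0.7 -0.4]
  rot deg [-0.    0.24  0.39]  shift mm in turned frame [ 1.8 -6.  25. ]  in present frame [ 2.  -6.  24.9]
```

>>> drive_tool:
  steps:
    - [[0,0.2,0.4,2,-5.5,5,1],[0,0,0,0,0,4,1],[0,0,0,0,0,0,1],[0,0,0,0,0,0,1]]

```text
t: 24.72
eef_pos: [0.5567, -0.1728, 0.0784]
orientation: [0.002, 0.027, 1.0, -0.0]
force: [0.3, -0.7, -1.0]
width: 0.0346
```

Run:
```python
from h import *
b=bay(2);go(b[0]+.001,b[1],.061,PS)
```

```text
t 24.72 pos [ 0.5567 -0.1728  0.0784] psi -0.0546 tilt [ 0.003 -0.001 -1.   ] w 0.0346 F [ 0.3 -0.7 -1. ]
  rot deg [-0.05  0.18  0.02]  shift mm in turned frame [ 0.8 -0.7 17.4]  in present frame [ 0.8 -0.7 17.4]
```

>>> drive_tool:
  steps:
    - [[0,0.2,0,1,-0.7,8,1],[0,0,0,0,0,5,1],[0,0,0,0,0,3,1],[0,0,0,0,0,1,1],[0,0,0,0,0,0,1]]

```text
t: 25.13
eef_pos: [0.5563, -0.174, 0.0612]
orientation: [0.001, 0.028, 1.0, -0.001]
force: [-2.9, 0.5, 4.9]
width: 0.0346
```

Run:
```python
from h import *
b=bay(2);go(b[0]+.001,b[1],.061,PS)
```

```text
t 25.13 pos [ 0.5563 -0.174   0.0612] psi -0.0554 tilt [ 0.001 -0.001 -1.   ] w 0.0346 F [-2.9  0.5  4.9]
  rot deg [-0.07  0.08 -0.02]  shift mm in turned frame [0.5 0.6 0.2]  in present frame [0.5 0.6 0.2]
```

>>> drive_tool:
  steps:
    - [[0,0,0,0,0,0,-0.25],[0,0,0,0,0,0,-0.25],[0,0,0,0,0,0,-0.25],[0,0,0,0,0,-20,-0.25],[0,0,0,0,0,-35,-0.25],[0,0,0,0,0,-35,-0.25],[0,0,0,0,0,-40,-0.25],[0,0,0,5,36,-20,-0.25],[0,0,0,5,36,0,-0.25],[0,0,0,5,36,0,-0.25],[0,0,0,5,36,0,-0.25],[0,0,0,5,36,0,-0.25]]

```text
t: 26.13
eef_pos: [0.5413, 0.0075, 0.218]
orientation: [0.002, 0.032, 0.999, -0.0]
force: [0.8, 0.5, 0.1]
width: 0.0534
```

Run:
```python
from h import *
go(.499,.311,.20,-.12)
```

```text
t 26.13 pos [0.5413 0.0075 0.218 ] psi -0.065 tilt [ 0.003 -0.001 -1.   ] w 0.0534 F [0.8 0.5 0.1]
  rot deg [-0.03  0.19  3.15]  shift mm in turned frame [ 78.3 296.2  18. ]  in present frame [ 62.  300.1  17.6]
```

>>> drive_tool:
  steps:
    - [[0,0,3.1,8,33,0,-0.25],[0,0,0,10,36,0,-0.25],[0,0,0,10,36,0,-0.25],[0,0,0,10,36,0,-0.25],[0,0,0,10,36,0,-0.25],[0,0,0,10,36,0,-0.25],[0,0,0,10,36,0,-0.25],[0,0,0,8,20,0,-0.25],[0,0,0,0,0,0,-0.25],[0,0,0,0,0,0,-0.25]]

```text
t: 26.97
eef_pos: [0.4905, 0.3031, 0.2181]
orientation: [0.003, 0.058, 0.998, 0.0]
force: [0.6, 0.4, 0.7]
width: 0.0533
```

Run:
```python
from h import *
go(.499,.311,.09,-.12)
w=get_image("wrist")
A=topdown(w,.042,.42,.70,.05,.38,1600)
cv2.imwrite("pics/w6.png",A)
```

```text
t 26.97 pos [0.4905 0.3031 0.2181] psi -0.116 tilt [ 0.006  0.001 -1.   ] w 0.0533 F [0.6 0.4 0.7]
  rot deg [0.07 0.35 0.23]  shift mm in turned frame [ -7.5   8.8 128.1]  in present frame [ -6.8   8.6 128.2]
```

View pics/w6.png

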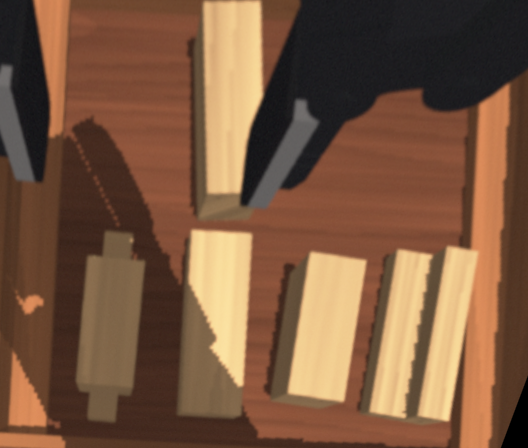

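>>> drive_tool:
  steps:
    - [[0,0.3,-1.5,-6,8,25,-0.25],[0,0,0,0,0,35,-0.25],[0,0,0,0,0,35,-0.25],[0,0,0,0,0,25,-0.25],[0,0,0,0,0,0,-0.25],[0,0,0,0,0,0,-0.25]]

```text
t: 27.52
eef_pos: [0.5024, 0.3039, 0.0968]
orientation: [0.003, 0.048, 0.999, 0.001]
force: [0.1, 0.7, 0.4]
width: 0.0535
```

Run:
```python
from h import *
go(.4975,.311,.02,-.09)
```

```text
t 27.52 pos [0.5024 0.3039 0.0968] psi -0.0963 tilt [ 0.006  0.003 -1.   ] w 0.0535 F [0.1 0.7 0.4]
  rot deg [ 0.19  0.33 -0.36]  shift mm in turned frame [ 5.5  6.7 76.8]  in present frame [ 6.   6.4 76.8]
```

>>> drive_tool:
  steps:
    - [[0,0.3,-0.4,5,6.5,15,-0.25],[0,0,0,0,0,15,-0.25],[0,0,0,0,0,0,-0.25],[0,0,0,0,0,0,-0.25]]

```text
t: 27.85
eef_pos: [0.5006, 0.3112, 0.0698]
orientation: [0.003, 0.046, 0.999, 0.003]
force: [-0.3, -0.1, 0.7]
width: 0.0529
```

Run:
```python
from h import *
go(.4975,.311,.02,-.09)
```

```text
t 27.85 pos [0.5006 0.3112 0.0698] psi -0.0911 tilt [ 0.006  0.006 -1.   ] w 0.0529 F [-0.3 -0.1  0.7]
  rot deg [ 0.39  0.3  -0.06]  shift mm in turned frame [ 3.1 -0.4 49.8]  in present frame [ 3.3 -0.8 49.8]
```

>>> drive_tool:
  steps:
    - [[0.3,0.3,0,3,0,15,-0.25],[0,0,0,0,0,18,-0.25],[0,0,0,0,0,12,-0.25],[0,0,0,0,0,3,-0.25],[0,0,0,0,0,0,-0.25]]

```text
t: 28.27
eef_pos: [0.499, 0.3131, 0.022]
orientation: [0.002, 0.045, 0.999, 0.002]
force: [0.2, 0.6, 0.3]
width: 0.0535
```

Run:
```python
from h import *
go(.4975,.311,.02,-.09)
```

```text
t 28.27 pos [0.499  0.3131 0.022 ] psi -0.0906 tilt [ 0.005  0.004 -1.   ] w 0.0535 F [0.2 0.6 0.3]
  rot deg [ 0.24  0.25 -0.03]  shift mm in turned frame [ 1.3 -2.3  2. ]  in present frame [ 1.4 -2.3  1.9]
```

>>> drive_tool:
  steps:
    - [[0,0,0,1,-2,0,1],[0,0,0,0,0,0,1],[0,0,0,0,0,0,1],[0,0,0,0,0,0,1],[0,0,0,0,0,-20,1],[0,0,0,0,0,-35,1],[0,0,0,0,0,-35,1],[0,0,-2,0,0,-35,1],[0,0,0,-4,-20,-35,1],[0,0,0,-4,-36,0,1],[0,0,0,-4,-36,0,1],[0,0,0,-4,-36,0,1]]
  squeeze: 70

```text
t: 29.27
eef_pos: [0.506, 0.1828, 0.1934]
orientation: [0.005, 0.023, 1.0, 0.003]
force: [0.9, -0.4, -1.1]
width: 0.0345
```

Run:
```python
from h import *
b=bay(3);go(b[0]+.001,b[1],.15,PS)
```

```text
t 29.27 pos [0.506  0.1828 0.1934] psi -0.0463 tilt [ 0.01   0.005 -1.   ] w 0.0345 F [ 0.9 -0.4 -1.1]
  rot deg [0.34 0.57 0.5 ]  shift mm in turned frame [ -69.3 -284.9   43.4]  in present frame [ -66.4 -285.8   42.4]
```

>>> drive_tool:
  steps:
    - [[0.3,0.6,0.5,-8,-34,0,1],[0,0,0,-9,-36,0,1],[0,0,0,-9,-36,0,1],[0,0,0,-9,-36,0,1],[0,0,0,-9,-36,0,1],[0,0,0,-9,-36,0,1],[0,0,0,-9,-30,10,1],[0,0,0,-5,-20,10,1],[0,0,0,0,-8,10,1],[0,0,0,0,0,10,1],[0,0,0,0,0,0,1],[0,0,0,0,0,0,1]]

```text
t: 30.27
eef_pos: [0.5582, -0.1117, 0.1565]
orientation: [0.004, 0.03, 1.0, -0.0]
force: [0.6, 0.5, -0.5]
width: 0.0348
```

Run:
```python
from h import *
b=bay(3);go(b[0]+.001,b[1],.061,PS)
```

```text
t 30.27 pos [ 0.5582 -0.1117  0.1565] psi -0.0607 tilt [ 0.008 -0.001 -1.   ] w 0.0348 F [ 0.6  0.5 -0.5]
  rot deg [-0.01  0.45 -0.33]  shift mm in turned frame [-1.   6.2 95.5]  in present frame [-0.3  6.3 95.5]
```

>>> drive_tool:
  steps:
    - [[0,0.4,-0.3,-1,4,25,1],[0,0,0,0,0,25,1],[0,0,0,0,0,15,1],[0,0,0,0,0,5,1],[0,0,0,0,0,0,1],[0,0,0,0,0,0,1]]

```text
t: 30.77
eef_pos: [0.5613, -0.1005, 0.088]
orientation: [0.003, 0.024, 1.0, -0.0]
force: [0.8, -0.8, -1.0]
width: 0.0348
```

Run:
```python
from h import *
b=bay(3);go(b[0]+.001,b[1],.061,PS)
```

```text
t 30.77 pos [ 0.5613 -0.1005  0.088 ] psi -0.0474 tilt [ 0.005 -0.001 -1.   ] w 0.0348 F [ 0.8 -0.8 -1. ]
  rot deg [-0.02  0.29  0.44]  shift mm in turned frame [ 1.4 -5.2 27. ]  in present frame [ 1.6 -5.2 27. ]
```

>>> drive_tool:
  steps:
    - [[0,0.3,0.4,1.5,-5,6,1],[0,0,0,0,0,5,1],[0,0,0,0,0,0,1],[0,0,0,0,0,0,1]]

```text
t: 31.1
eef_pos: [0.5611, -0.1055, 0.0794]
orientation: [0.002, 0.027, 1.0, -0.001]
force: [0.4, 0.7, -0.8]
width: 0.0346
```

Run:
```python
from h import *
b=bay(3);go(b[0]+.001,b[1],.063,PS)
```

```text
t 31.1 pos [ 0.5611 -0.1055  0.0794] psi -0.054 tilt [ 0.004 -0.001 -1.   ] w 0.0346 F [ 0.4  0.7 -0.8]
  rot deg [-0.07  0.23  0.06]  shift mm in turned frame [ 1.5 -0.2 16.4]  in present frame [ 1.6 -0.2 16.4]
```

>>> drive_tool:
  steps:
    - [[0,0.2,0,1.5,0,8,1],[0,0,0,0,0,5,1],[0,0,0,0,0,2,1],[0,0,0,0,0,1,1],[0,0,0,0,0,0,1]]

```text
t: 31.52
eef_pos: [0.5605, -0.1059, 0.0635]
orientation: [0.002, 0.027, 1.0, -0.001]
force: [-0.7, 0.8, 0.9]
width: 0.0347
```

Run:
```python
from h import *
b=bay(3);go(b[0]+.001,b[1],.063,PS)
```

```text
t 31.52 pos [ 0.5605 -0.1059  0.0635] psi -0.0548 tilt [ 0.003 -0.002 -1.   ] w 0.0347 F [-0.7  0.8  0.9]
  rot deg [-0.09  0.17  0.01]  shift mm in turned frame [0.9 0.3 0.5]  in present frame [0.9 0.3 0.5]
```

Release, lift, and move to a viewpoint over the sled.

>>> drive_tool:
  steps:
    - [[0,0,0,0,0,0.5,1],[0,0,0,0,0,0,-0.25],[0,0,0,0,0,0,-0.25],[0,0,0,0,0,0,-0.25],[0,0,0,0,0,-20,-0.25],[0,0,0,0,0,-35,-0.25],[0,0,0,0,0,-40,-0.25],[0,0,0,20,-15,-40,-0.5],[0,0,0,36,-20,-40,-1],[0,0,0,36,-25,-40,-1],[0,0,0,36,-25,-30,-1],[0,0,0,10,-15,0,-1]]

```text
t: 32.52
eef_pos: [0.4464, -0.1791, 0.2788]
orientation: [-0.0, 0.025, 1.0, -0.001]
force: [0.8, -0.4, -0.5]
width: 0.0858
```

>>> drive_tool:
  steps:
    - [[0,0,0,0,0,0,-1],[0,0,0,0,0,0,-1]]

```text
t: 32.68
eef_pos: [0.4448, -0.1813, 0.2807]
orientation: [0.001, 0.027, 1.0, -0.002]
force: [-0.9, -0.2, 0.5]
width: 0.0857
```

Run:
```python
from h import *
go(.42,-.21,.33,-.055)
w=get_image("wrist")
A=topdown(w,.083,.38,.70,-.36,-.05,1250)
def pt(x,y): return int((-.05-y)*1250),int((.70-x)*1250)
for k in range(4):
    b=bay(k);cv2.drawMarker(A,pt(*b),(255,0,255),0,12,1)
s=get_image("side")
B=topdown(s,.065,.42,.76,-.36,.38,540)
print(A.shape,B.shape)
H=max(A.shape[0],B.shape[0]);f=lambda I:np.vstack([I,np.zeros((H-I.shape[0],I.shape[1],3),np.uint8)])
cv2.imwrite("pics/w7.png",np.hstack([f(A),f(B)]))
```

```text
t 32.68 pos [ 0.4448 -0.1813  0.2807] psi -0.0532 tilt [ 0.002 -0.005 -1.   ] w 0.0857 F [-0.9 -0.2  0.5]
  rot deg [-0.25  0.13  0.1 ]  shift mm in turned frame [ 23.2 -30.1 -49.3]  in present frame [ 23.1 -30.2 -49.3]
(400, 388, 3) (184, 400, 3)
```

View pics/w7.png

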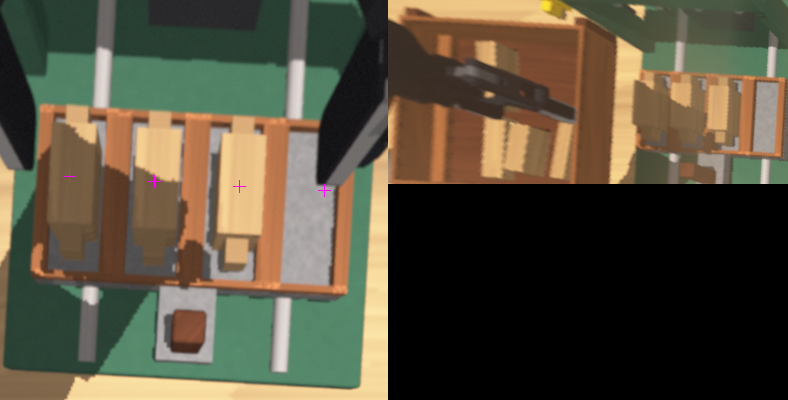

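Run:
```python
from h import *
go(.433,-.2008,.15,PS)
```

```text
t 32.78 pos [ 0.4452 -0.1806  0.2797] psi -0.0518 tilt [ 0.    -0.004 -1.   ] w 0.0851 F [ 0.9 -0.6 -1.1]
  rot deg [-0.21  0.04  0.18]  shift mm in turned frame [ 11.  -20.8 129.7]  in present frame [ 11.2 -20.3 129.8]
```

>>> drive_tool:
  steps:
    - [[0,0,0,11,-19,25,-1],[0,0,0,0,0,35,-1],[0,0,0,0,0,35,-1],[0,0,0,0,0,35,-1],[0,0,0,0,0,0,-1],[0,0,0,0,0,0,-1]]

```text
t: 33.28
eef_pos: [0.4366, -0.1964, 0.143]
orientation: [-0.0, 0.023, 1.0, -0.001]
force: [-0.5, -0.3, 0.9]
width: 0.0857
```

Run:
```python
from h import *
go(.433,-.2008,.068,PS)
```

```text
t 33.28 pos [ 0.4366 -0.1964  0.143 ] psi -0.0459 tilt [-0.001 -0.002 -1.   ] w 0.0857 F [-0.5 -0.3  0.9]
  rot deg [-0.11 -0.05  0.52]  shift mm in turned frame [ 3.4 -4.6 75. ]  in present frame [ 3.4 -4.4 75. ]
```

>>> drive_tool:
  steps:
    - [[0,0,0.5,3,-4.5,20,-1],[0,0,0,0,0,25,-1],[0,0,0,0,0,20,-1],[0,0,0,0,0,7,-1],[0,0,0,0,0,0,-1],[0,0,0,0,0,0,-1]]

```text
t: 33.78
eef_pos: [0.4401, -0.2013, 0.0767]
orientation: [0.003, 0.025, 1.0, -0.003]
force: [-0.3, -0.3, -0.2]
width: 0.0858
```

Run:
```python
from h import *
go(.433,-.2008,.070,PS)
```

```text
t 33.78 pos [ 0.4401 -0.2013  0.0767] psi -0.0507 tilt [ 0.007 -0.006 -1.   ] w 0.0858 F [-0.3 -0.3 -0.2]
  rot deg [-0.32  0.4   0.25]  shift mm in turned frame [7.2 0.1 6.7]  in present frame [7.2 0.2 6.7]
```

>>> drive_tool:
  steps:
    - [[-0.3,0.4,0.2,6,0,5,-1],[0,0,0,0,0,0,-1],[0,0,0,0,0,0,1],[0,0,0,0,0,0,1],[0,0,0,0,0,0,1],[0,0,0,0,0,0,1],[0,0,0,0,0,0,1],[0,0,0,0,0,0,1]]
  squeeze: 60

```text
t: 34.45
eef_pos: [0.4361, -0.1989, 0.0772]
orientation: [0.002, 0.028, 1.0, 0.001]
force: [-1.0, -8.1, -6.0]
width: 0.0248
```

>>> drive_tool:
  steps:
    - [[0,0,0,-5,0,0,1],[0,0,0,-8,0,0,1],[0,0,0,-10,0,0,1],[0,0,0,-12,0,0,1],[0,0,0,-12,0,0,1],[0,0,0,-12,0,0,1],[0,0,0,-12,0,0,1],[0,0,0,-10,0,0,1],[0,0,0,-8,0,0,1]]

```text
t: 35.2
eef_pos: [0.5268, -0.2042, 0.0772]
orientation: [-0.001, 0.028, 1.0, 0.002]
force: [-3.4, -0.1, 3.6]
width: 0.0249
```

Run:
```python
from h import *
go(.433+.13*.9985,-.2008-.0071,.071,PS)
```

```text
t 35.2 pos [ 0.5268 -0.2042  0.0772] psi -0.057 tilt [-0.002  0.003 -1.   ] w 0.0249 F [-3.4 -0.1  3.6]
  rot deg [ 0.18 -0.15 -0.11]  shift mm in turned frame [-36.1  -1.7   6.2]  in present frame [-36.2  -1.6   6.1]
```

>>> drive_tool:
  steps:
    - [[0,0,0,-10,0,0,1],[0,0,0,-10,0,0,1],[0,0,0,-8,0,0,1],[0,0,0,-6,0,0,1],[0,0,0,-4,0,0,1],[0,0,0,-4,0,0,1]]

```text
t: 35.7
eef_pos: [0.5651, -0.2064, 0.0769]
orientation: [-0.011, 0.028, 1.0, 0.003]
force: [-27.2, -1.7, 17.1]
width: 0.0247
```

Run:
```python
from h import *
go(.566,-.2062,.077,PS)
```

```text
t 35.7 pos [ 0.5651 -0.2064  0.0769] psi -0.0555 tilt [-0.022  0.006 -1.   ] w 0.0247 F [-27.2  -1.7  17.1]
  rot deg [ 0.29 -1.28 -0.03]  shift mm in turned frame [-0.9  0.2 -0.1]  in present frame [-0.9  0.2 -0.1]
```

>>> drive_tool:
  steps:
    - [[0,0,0,-5,0,0,1],[0,0,0,-2,0,0,1],[0,0,0,0,0,0,1],[0,0,0,0,0,0,-1],[0,0,0,0,0,0,-1],[0,0,0,0,0,0,-1],[0,0,0,0,0,0,-1],[0,0,0,0,0,-20,-1],[0,0,0,0,0,-30,-1],[0,0,0,5,0,-35,-1],[0,0,0,20,0,-35,-1],[0,0,0,30,0,-35,-1]]

```text
t: 36.7
eef_pos: [0.5192, -0.2037, 0.2275]
orientation: [-0.025, 0.027, 0.999, 0.007]
force: [-0.3, -0.4, 0.7]
width: 0.0851
```

>>> drive_tool:
  steps:
    - [[0,0,0,30,0,-35,-1],[0,0,0,30,0,-35,-1],[0,0,0,0,0,0,-1],[0,0,0,0,0,0,-1]]

```text
t: 37.03
eef_pos: [0.4665, -0.2021, 0.3018]
orientation: [-0.02, 0.027, 0.999, 0.004]
force: [-0.5, 0.1, -1.0]
width: 0.0851
```

Run:
```python
from h import *
go(.433,-.2008,.3,PS)
w=get_image("wrist");d=np.array([np.cos(PS),np.sin(PS)])*.13
I=w["img"].copy();ex=d/.13;ey=np.array([-ex[1],ex[0]])
for k in range(4):
    q=[np.r_[bay(k)+d+ex*a+ey*b,.055] for a,b in [(-.068,-.023),(.068,-.023),(.068,.023),(-.068,.023)]]
    cv2.polylines(I,[w2px(w,q).round().astype(int)],1,(255,0,255),1)
q=[np.r_[O+d+ex*(-.12+a)+ey*b,.099] for a,b in [(-.013,-.013),(.013,-.013),(.013,.013),(-.013,.013)]]
cv2.polylines(I,[w2px(w,q).round().astype(int)],1,(0,255,0),1)
cv2.imwrite("pics/w8.png",I)
s=get_image("side")["img"][120:400,160:520];cv2.imwrite("pics/s8.png",cv2.resize(s,None,fx=2,fy=2,interpolation=cv2.INTER_CUBIC))
```

```text
t 37.03 pos [ 0.4665 -0.2021  0.3018] psi -0.0538 tilt [-0.04   0.01  -0.999] w 0.0851 F [-0.5  0.1 -1. ]
  rot deg [ 0.44 -2.31  0.08]  shift mm in turned frame [33.5 -0.5  1.8]  in present frame [33.4 -0.5  3.2]
```

View pics/w8.png

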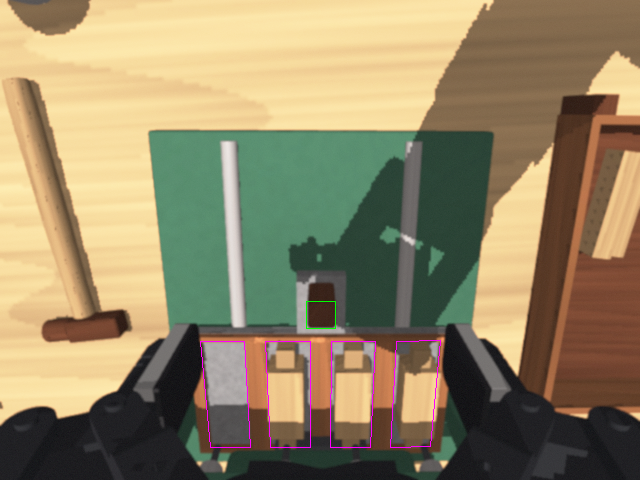

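View pics/s8.png

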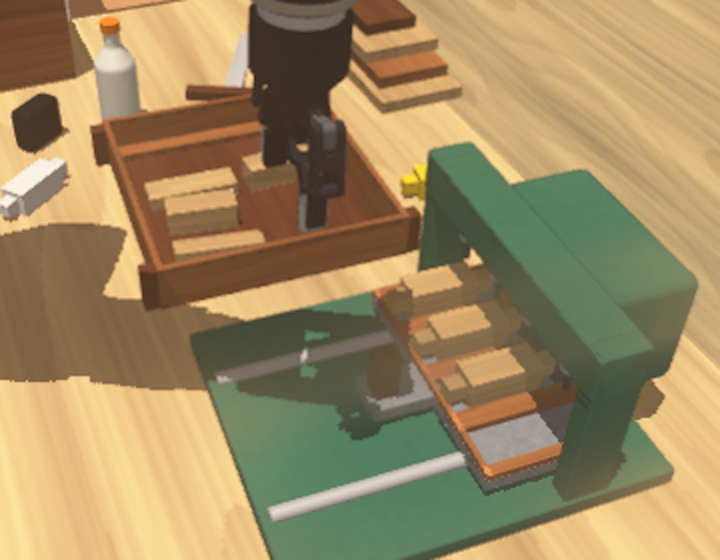

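```bash
python3 -c "
from bench import *
print(sign_off())"
```

```text
the job is handed in; nothing more can be done
None
```

The sled is loaded and home under the drills, and I handed the job in at about 37 s. `sign_off` gave no verdict, so what follows rests on my own last checks.

- **Sled out:** I pulled it by its post to the loading stop, where the wrist force rose to about 63 N against the stop.
- **Strip:** It lies in the free place in the crate, between the offcuts and the spot where one rail lay.
- **Rails:** Three were present. They lie in bays 1, 2 and 3, and the overhead picture showed each one flat and close to its bay point. One rail had moved about 35 mm between my first and second measurement, probably the announced knock, so I used the later position. The grip never slackened noticeably.
- **Sled home:** It travelled about 129 mm of the 130 and then met the hard stop with 27 N of reaction, after which I pushed slightly more. In the last picture the drawn home position matched the sled to about 1–2 mm, with all three rails still lying flat.
- **Left alone:** I never touched the offcuts, the yellow and white look-alikes or the bystanders. The arm was clear of everything at the end, although the gripper hid part of the crate in the last side view.

No check failed or disagreed.

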